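# Weigh out tulip bulbs with the scoop

## Task

Weigh out at least 100 grams of tulip bulbs: with the hand scoop, scoop them out of the black crate and tip them gently, from just above, into the scale's pan until the needle stands in the green, then lay the scoop back on the bench, right way up. Use only the scoop on the bulbs, never the gripper, do not lean on the scale, leave no bulb anywhere but in the pan or the crate, and leave the other things on the bench alone.

Things in the scene. Friction and masses are not known exactly. Their poses are not given: they have to be found in the camera images.
- scoop: Cast aluminium hand scoop with a blue grip, loose between crate and scale, about 280 g (varies). Origin: centre of the bowl's underside; x to the open mouth, y across, z up. Bowl 130 mm long (x -65 to 65), 116 wide, 3 mm sheet thinned to 1.6 at the lip; flat floor, back wall and side walls 47 mm high, the sides raked: full to x = -15, then sloping down to the lip; open in front.
- scoop_grip (a point): Middle of the scoop's blue grip, at (-125, 0, 85) mm in the scoop's frame, behind and above the bowl: a flat-sided bar 100 mm long (along x, its rear end raised by 0.12 rad), 24 mm wide (along y, the width to pinch), 20 mm tall. Axes as the scoop's.
- scoop_lip (a point): Middle of the scoop's straight front lip at its underside, at (65, 0, 0) mm in the scoop's frame.
- crate_floor (a point): Centre of the inner floor of the shallow black vented crate that holds the nine bulbs; x along its length, y across, z up. It stands fast on the bench, on the left or the right, its length roughly along world y. Inside 340 x 210 mm; floor 8 mm above the bench, walls 5 mm thick, their top 47 mm above the inner floor, with a rim standing out 9 mm.
- pan_floor (a point): Centre of the inner floor of the steel pan on the white dial scale, across the bench from the crate; x towards the dial, y across, z up. Inside 222 x 202 mm, walls 4 mm, 30 mm high inside; floor 92 mm above the bench, sinking 2 mm per 100 g, at most 12 mm. The scale stands fast; its sloping round dial lies beyond the pan, up to 205 mm from the pan's centre, 105 mm high.
- pan: The same pan: origin at the centre of its underside, 4 mm below the inner floor; same axes.
- needle (a joint): The red needle on the scale's dial: 0 rad when the pan is empty, straight up the dial, turning clockwise by 1.1 rad for each 100 g lying in the pan; a tick each 10 g, a long one each 100 g; the green band on the dial begins at the first long tick, 100 g (1.1 rad).
- bulb0: A brown tulip bulb, one of nine alike, lying loose in the crate; egg-shaped with a blunt pale root end and a pointed tip, 41 mm long, 33 mm thick, smooth and slippery, about 28 g (24 to 34 g). Origin in the middle of its thick part, 16.5 mm above what it lies on, the tip (towards x) touching down.
- bulb1: A brown tulip bulb, one of nine alike, lying loose in the crate; egg-shaped with a blunt pale root end and a pointed tip, 41 mm long, 33 mm thick, smooth and slippery, about 28 g (24 to 34 g). Origin in the middle of its thick part, 16.5 mm above what it lies on, the tip (towards x) touching down.
- bulb2: A brown tulip bulb, one of nine alike, lying loose in the crate; egg-shaped with a blunt pale root end and a pointed tip, 41 mm long, 33 mm thick, smooth and slippery, about 28 g (24 to 34 g). Origin in the middle of its thick part, 16.5 mm above what it lies on, the tip (towards x) touching down.
- bulb3: A brown tulip bulb, one of nine alike, lying loose in the crate; egg-shaped with a blunt pale root end and a pointed tip, 41 mm long, 33 mm thick, smooth and slippery, about 28 g (24 to 34 g). Origin in the middle of its thick part, 16.5 mm above what it lies on, the tip (towards x) touching down.
- bulb4: A brown tulip bulb, one of nine alike, lying loose in the crate; egg-shaped with a blunt pale root end and a pointed tip, 41 mm long, 33 mm thick, smooth and slippery, about 28 g (24 to 34 g). Origin in the middle of its thick part, 16.5 mm above what it lies on, the tip (towards x) touching down.
- bulb5: A brown tulip bulb, one of nine alike, lying loose in the crate; egg-shaped with a blunt pale root end and a pointed tip, 41 mm long, 33 mm thick, smooth and slippery, about 28 g (24 to 34 g). Origin in the middle of its thick part, 16.5 mm above what it lies on, the tip (towards x) touching down.
- bulb6: A brown tulip bulb, one of nine alike, lying loose in the crate; egg-shaped with a blunt pale root end and a pointed tip, 41 mm long, 33 mm thick, smooth and slippery, about 28 g (24 to 34 g). Origin in the middle of its thick part, 16.5 mm above what it lies on, the tip (towards x) touching down.
- bulb7: A brown tulip bulb, one of nine alike, lying loose in the crate; egg-shaped with a blunt pale root end and a pointed tip, 41 mm long, 33 mm thick, smooth and slippery, about 28 g (24 to 34 g). Origin in the middle of its thick part, 16.5 mm above what it lies on, the tip (towards x) touching down.
- bulb8: A brown tulip bulb, one of nine alike, lying loose in the crate; egg-shaped with a blunt pale root end and a pointed tip, 41 mm long, 33 mm thick, smooth and slippery, about 28 g (24 to 34 g). Origin in the middle of its thick part, 16.5 mm above what it lies on, the tip (towards x) touching down.
- tumbler: Bystander: clear lidded drink tumbler, 86 mm wide, 127 mm tall, beyond the middle of the bench. Loose. Origin: centre of its underside.
- twine: Bystander: reel of brown twine, 72 mm wide, 70 mm tall, beyond the middle of the bench. Loose. Origin: centre of its underside.
- secateurs: Bystander: secateurs with red handles lying flat, near right, 170 mm long, 18 mm tall. Loose. Origin: centre of its underside.
- pots: Bystander: two nested terracotta pots, 100 mm wide, 105 mm tall, near left. Loose. Origin: centre of its underside.
Mind the look-alikes: they are no part of the job. Leave any turquoise look-alike of the bulb5 alone.

How it is judged:
On the way:
1. at least one bulb is carried in the bowl of the scoop, clear above the crate's floor (height (world z) of scoop above 0.07 m and ((x of bulb0 in the frame of scoop between -0.065 and 0.065 m and y of bulb0 in the frame of scoop between -0.058 and 0.058 m and z of bulb0 in the frame of scoop between 0 and 0.06 m) or (x of bulb1 in the frame of scoop between -0.065 and 0.065 m and y of bulb1 in the frame of scoop between -0.058 and 0.058 m and z of bulb1 in the frame of scoop between 0 and 0.06 m) or (x of bulb2 in the frame of scoop between -0.065 and 0.065 m and y of bulb2 in the frame of scoop between -0.058 and 0.058 m and z of bulb2 in the frame of scoop between 0 and 0.06 m) or (x of bulb3 in the frame of scoop between -0.065 and 0.065 m and y of bulb3 in the frame of scoop between -0.058 and 0.058 m and z of bulb3 in the frame of scoop between 0 and 0.06 m) or (x of bulb4 in the frame of scoop between -0.065 and 0.065 m and y of bulb4 in the frame of scoop between -0.058 and 0.058 m and z of bulb4 in the frame of scoop between 0 and 0.06 m) or (x of bulb5 in the frame of scoop between -0.065 and 0.065 m and y of bulb5 in the frame of scoop between -0.058 and 0.058 m and z of bulb5 in the frame of scoop between 0 and 0.06 m) or (x of bulb6 in the frame of scoop between -0.065 and 0.065 m and y of bulb6 in the frame of scoop between -0.058 and 0.058 m and z of bulb6 in the frame of scoop between 0 and 0.06 m) or (x of bulb7 in the frame of scoop between -0.065 and 0.065 m and y of bulb7 in the frame of scoop between -0.058 and 0.058 m and z of bulb7 in the frame of scoop between 0 and 0.06 m) or (x of bulb8 in the frame of scoop between -0.065 and 0.065 m and y of bulb8 in the frame of scoop between -0.058 and 0.058 m and z of bulb8 in the frame of scoop between 0 and 0.06 m))), for 0.2 s.
At the end, for the whole second after the job is handed in: The needle reads more than 1.1 rad (100 g) with the scoop clear of the pan; every bulb lies at rest inside the pan or inside the crate; the scoop lies at rest on the bench itself, right way up (tilt under 0.12 rad), let go (value of joint needle above 1.1 rad and contact force between scoop and pan below 0.05 N and height (world z) of scoop between -0.005 and 0.005 m and angle between scoop's own z axis and vertical below 0.12 rad and linear speed of scoop below 0.02 m/s and ((x of bulb0 in the frame of pan_floor between -0.112 and 0.112 m and y of bulb0 in the frame of pan_floor between -0.102 and 0.102 m and z of bulb0 in the frame of pan_floor between 0 and 0.075 m) or (x of bulb0 in the frame of crate_floor between -0.171 and 0.171 m and y of bulb0 in the frame of crate_floor between -0.106 and 0.106 m and z of bulb0 in the frame of crate_floor between 0 and 0.06 m)) and ((x of bulb1 in the frame of pan_floor between -0.112 and 0.112 m and y of bulb1 in the frame of pan_floor between -0.102 and 0.102 m and z of bulb1 in the frame of pan_floor between 0 and 0.075 m) or (x of bulb1 in the frame of crate_floor between -0.171 and 0.171 m and y of bulb1 in the frame of crate_floor between -0.106 and 0.106 m and z of bulb1 in the frame of crate_floor between 0 and 0.06 m)) and ((x of bulb2 in the frame of pan_floor between -0.112 and 0.112 m and y of bulb2 in the frame of pan_floor between -0.102 and 0.102 m and z of bulb2 in the frame of pan_floor between 0 and 0.075 m) or (x of bulb2 in the frame of crate_floor between -0.171 and 0.171 m and y of bulb2 in the frame of crate_floor between -0.106 and 0.106 m and z of bulb2 in the frame of crate_floor between 0 and 0.06 m)) and ((x of bulb3 in the frame of pan_floor between -0.112 and 0.112 m and y of bulb3 in the frame of pan_floor between -0.102 and 0.102 m and z of bulb3 in the frame of pan_floor between 0 and 0.075 m) or (x of bulb3 in the frame of crate_floor between -0.171 and 0.171 m and y of bulb3 in the frame of crate_floor between -0.106 and 0.106 m and z of bulb3 in the frame of crate_floor between 0 and 0.06 m)) and ((x of bulb4 in the frame of pan_floor between -0.112 and 0.112 m and y of bulb4 in the frame of pan_floor between -0.102 and 0.102 m and z of bulb4 in the frame of pan_floor between 0 and 0.075 m) or (x of bulb4 in the frame of crate_floor between -0.171 and 0.171 m and y of bulb4 in the frame of crate_floor between -0.106 and 0.106 m and z of bulb4 in the frame of crate_floor between 0 and 0.06 m)) and ((x of bulb5 in the frame of pan_floor between -0.112 and 0.112 m and y of bulb5 in the frame of pan_floor between -0.102 and 0.102 m and z of bulb5 in the frame of pan_floor between 0 and 0.075 m) or (x of bulb5 in the frame of crate_floor between -0.171 and 0.171 m and y of bulb5 in the frame of crate_floor between -0.106 and 0.106 m and z of bulb5 in the frame of crate_floor between 0 and 0.06 m)) and ((x of bulb6 in the frame of pan_floor between -0.112 and 0.112 m and y of bulb6 in the frame of pan_floor between -0.102 and 0.102 m and z of bulb6 in the frame of pan_floor between 0 and 0.075 m) or (x of bulb6 in the frame of crate_floor between -0.171 and 0.171 m and y of bulb6 in the frame of crate_floor between -0.106 and 0.106 m and z of bulb6 in the frame of crate_floor between 0 and 0.06 m)) and ((x of bulb7 in the frame of pan_floor between -0.112 and 0.112 m and y of bulb7 in the frame of pan_floor between -0.102 and 0.102 m and z of bulb7 in the frame of pan_floor between 0 and 0.075 m) or (x of bulb7 in the frame of crate_floor between -0.171 and 0.171 m and y of bulb7 in the frame of crate_floor between -0.106 and 0.106 m and z of bulb7 in the frame of crate_floor between 0 and 0.06 m)) and ((x of bulb8 in the frame of pan_floor between -0.112 and 0.112 m and y of bulb8 in the frame of pan_floor between -0.102 and 0.102 m and z of bulb8 in the frame of pan_floor between 0 and 0.075 m) or (x of bulb8 in the frame of crate_floor between -0.171 and 0.171 m and y of bulb8 in the frame of crate_floor between -0.106 and 0.106 m and z of bulb8 in the frame of crate_floor between 0 and 0.06 m)) and linear speed of each of bulb0, bulb1, bulb2, bulb3, bulb4, bulb5, bulb6, bulb7, bulb8 below 0.05 m/s); the robot touches nothing.
It fails at once if a bulb is touched by the gripper or the arm (contact force between any of the fingers, the arm and bulb0 above 0.3 N or contact force between any of the fingers, the arm and bulb1 above 0.3 N or contact force between any of the fingers, the arm and bulb2 above 0.3 N or contact force between any of the fingers, the arm and bulb3 above 0.3 N or contact force between any of the fingers, the arm and bulb4 above 0.3 N or contact force between any of the fingers, the arm and bulb5 above 0.3 N or contact force between any of the fingers, the arm and bulb6 above 0.3 N or contact force between any of the fingers, the arm and bulb7 above 0.3 N or contact force between any of the fingers, the arm and bulb8 above 0.3 N).
It fails at once if a bulb is dropped or thrown hard (faster than 1.7 m/s, a free fall of about 15 cm) (linear speed of any of bulb0, bulb1, bulb2, bulb3, bulb4, bulb5, bulb6, bulb7, bulb8 above 1.7 m/s).
It fails at once if the pan is pressed or knocked with more than 20 N by scoop, gripper or arm (contact force between any of scoop, the fingers, the arm and pan above 20 N).
It fails at once if a bystander is moved by more than 30 mm or tipped over (distance of any of tumbler, twine, secateurs, pots from where it was at the start of the episode above 0.03 m or angle between any of tumbler, twine, secateurs, pots's own z axis and vertical above 0.5 rad).
It also fails if it takes over 72 s, if anything falls off the work surface, if the arm or the gripper's body presses on something with over 40 N, if the wrist force passes 120 N, or if a joint passes its speed limit or range.

## Robot

A 7-joint arm with a two-finger parallel gripper is mounted at the origin on the work surface. World frame = base frame: x ahead of the robot, y to its left, z up, the work surface at z = 0. Lengths are in m, angles in rad, forces in N, time in s.
With the tool pointing down it reaches from about 0.425 to 0.875 m from the base axis. Payload 9.9 kg.
Tool frame: the origin (TCP) lies midway between the tips of the shut fingers; the grasp point (between the pads) lies 19 mm behind it; z points along the fingers, y is the line along which they close (so a half turn about z gives the same grasp; the last joint's range is limited). The gripper opens to 85 mm and grips with 20 to 120 N. Pads are 22 mm wide; open, the fingers measure 114 mm over their backs; the gripper's body (76 mm by 85 mm) begins 54 mm behind the grasp point. The pads swing forward as they close: fully open they stand 13 mm farther back than shut.
Start: joints at [-1.376, 0.576, 0.025, 1.437, -0.015, 1.129, -0.057], TCP at [0.186, 0.649, 0.231] pointing down, gripper open.
Joint ranges: [-2.76, 2.76], [-0.34, 2.15], [-1.52, 1.57], [0.19, 2.46], [-1.09, 4.23], [0.17, 1.99], [-2.82, 2.82]. Speed limits (rad/s): [2.22, 2.22, 3.01, 3.01, 3.14, 3.14, 3.14].

## Interface

Orientations are given as [roll, pitch, yaw] about the fixed x, y, z axes, in that order (R = Rz(yaw) Ry(pitch) Rx(roll)).
In Python, from bench import status, grab_frame, order, look_for, silhouettes, place_of gives the robot as it stands. The module is installed in compiled form; this text tells all that it offers.
- The arm moves only by the tool servo_tool, never from a script. Its argument "steps" is a list of rows, each a list of 6 numbers: the shift along the tool's x, y, z in cm, then the turn, a rotation vector about the tool's x, y, z in degrees. In form: [[x, y, z, rx, ry, rz], ...]. A call has 1 to 12 rows; each row shifts and turns the commanded pose from where the row before left it, along the tool's axes as they then stand; what a row does not reach is not made up. A row lasts 1/12 s, in which the tool goes at most 41.7 mm and 7.16 degrees, less where a joint would pass 70% of its speed; a pose out of reach is approached as far as the arm can. A call is refused whole if a number of a shift passes 4.17 or a number of a turn 7.16, either way. A call with a gripper value outside its range is refused whole. "fingers" is the closure, from -1 (fully open) to 1 (shut), set as the call begins (left out, the last holds). The fingers move at their own pace and stop on an object; "newtons" is the grip in N (left out, the last holds). Time passes only in rows, so rows that do not move let the fingers close. It gives the time, the measured TCP pose, the force, the opening and the grip force at its end, in the units of the state.
- status.read_state(): the state, without advancing time (a new reading comes with each control period).
- grab_frame(name): name is "scene" or "top"; returns a dict with "image" (420x560x3 uint8, red, green, blue), "z_map" (420x560 float32, m along the optical axis (not along the pixel's ray), 0 where there is no reading), "vfov" (degrees; the focal length in pixels is half the picture's height over the tangent of half this angle, whatever the lens; pixels are square), "cx", "cy" (the principal point, pixels), "dist_coeffs" ([k1, k2, p1, p2, k3] as OpenCV has them; the pictures are not rectified), "rvec" (rotation vector, rad) and "tvec" (3), from world to camera coordinates, as OpenCV has them. Camera axes: x right, y down, z forward; pixel columns grow to the right and rows downward; lengths in m; the calibration is good to about 2 mm. A picture is of the moment at which its call begins.
- order.sign_off(): hands the job in; it is judged then, once.
Trained networks look in the newest picture that a camera, given by its name, has taken for a name from the list of things; names that differ only in an ending like _2 or _b are one class to them, and where a whole thing is asked for, a point or a joint stands for the part that bears it (a point fixed in the world has none). Each returns a list of dicts, best first, with "conf" (0 to 1); they miss things now and then, are a little off and sometimes report something else, mostly with a low value. They report only what shows in the picture. A call takes as long as a camera call. They do not tell look-alikes from the thing itself.
- look_for(camera, query): "position" ([column, row] in pixels, amid what is visible of it).
- silhouettes(camera, query): "region" (420x560 bool, what is visible of it) and "position" ([column, row] in pixels, amid what is visible of it).
- place_of(camera, query): "position" ([column, row] in pixels: a listed point, or the origin of a listed thing).
The state is a dict: "t": time; "qpos": joint angles; "dq": joint speeds; "tau": joint torques, N m; "position": TCP position; "eef_rot": TCP orientation; "contact_force": force on the tool from outside, world axes, zero at the start; "ft_torque": the same for the moment, N m; "grip_width": finger opening in m; "finger_force": force on a finger pad.
Only numpy, scipy, OpenCV 4.12 (cv2) and the standard library are available. Lean on these libraries where they do the work, as an engineer would, in place of code of your own. Each camera call takes 0.05 s, during which the arm holds its last target. There are 200 camera calls.

## Working session

There is one attempt and no reset: what is moved stays moved. The work goes in short steps, Python scripts to look and compute and a tool call to move; the robot and the scene stay as the last step left them, time stands still between calls to the robot, and variables do not carry over. Pictures are saved under pics/ and viewed, at most 10 in all, crops included, and the job is handed in when it is done.

Besides the shell and the picture viewer there is one more tool, called after ">>>" by a JSON object that holds its "api" and its "payload". servo_tool: Moves the arm, as the interface text tells. Its arguments: {"type":"object","properties":{"steps":{"type":"array"},"fingers":{"type":"number"},"newtons":{"type":"number"}},"required":["steps"]}

```bash
mkdir -p pics; cat > h.py <<'E'
import numpy as np,cv2
from scipy.spatial.transform import Rotation as Rn
from bench import status,grab_frame,order,look_for,silhouettes,place_of
def K(f):
    F=f["image"].shape[0]/2/np.tan(np.radians(f["vfov"])/2)
    return np.array([[F,0,f["cx"]],[0,F,f["cy"]],[0,0,1.]])
def ray(f,px):
    d=cv2.undistortPoints(np.array(px,float).reshape(-1,1,2),K(f),np.array(f["dist_coeffs"],float)).reshape(-1,2)
    R=cv2.Rodrigues(np.array(f["rvec"],float))[0];t=np.array(f["tvec"],float).ravel()
    return -R.T@t, np.c_[d,np.ones(len(d))]@R   # origin, rays(cam z=1) in world
def atz(f,px,z):
    o,r=ray(f,px); return o+r*((z-o[2])/r[:,2:])
def cloud(f,mask):
    v,u=np.nonzero(mask&(f["z_map"]>0)); o,r=ray(f,np.c_[u,v]); return o+r*f["z_map"][v,u][:,None]
def proj(f,p):
    return cv2.projectPoints(np.array(p,float).reshape(-1,1,3),np.array(f["rvec"],float),np.array(f["tvec"],float),K(f),np.array(f["dist_coeffs"],float))[0].reshape(-1,2)
def save(f,n,crop=None,s=1):
    im=f["image"][:,:,::-1]
    if crop: a,b,c,d=crop; im=im[b:d,a:c]
    cv2.imwrite("pics/"+n,cv2.resize(im,None,fx=s,fy=s,interpolation=cv2.INTER_CUBIC))
E
python3 - <<'E'
from h import *
np.set_printoptions(precision=3,suppress=True)
a=grab_frame("scene");b=grab_frame("top")
cv2.imwrite("pics/a.png",np.vstack([a["image"],b["image"]])[:,:,::-1] if 0 else a["image"][:,:,::-1]);save(b,"b.png",s=1.4)
print(status.read_state())
for n,f in (("scene",a),("top",b)):
    print(n,f["vfov"],ray(f,[[280,210]]))
    for q,z in (("scoop",0),("scoop_grip",.085),("scoop_lip",0),("crate_floor",.008),("pan_floor",.092),("bulb0",.0245),("needle",.1),("tumbler",0),("pots",0),("secateurs",0),("twine",0)):
        for d in place_of(n,q)[:12] if q!="needle" else look_for(n,q)[:2]:
            if d["conf"]>.3: print(q,round(d["conf"],2),np.array(d["position"]),atz(f,[d["position"]],z)[0])
E
```

```text
{'t': 0.1, 'qpos': array([-1.376,  0.576,  0.025,  1.438, -0.015,  1.129, -0.057]), 'dq': array([ 0.   , -0.002, -0.001, -0.001, -0.001,  0.001, -0.001]), 'tau': array([  0.006, -76.731,   2.258, -28.66 ,   0.016,   0.009,  -0.   ]), 'position': array([0.186, 0.649, 0.23 ]), 'eef_rot': array([-3.14 ,  0.   ,  2.863]), 'contact_force': array([0.879, 0.415, 0.693]), 'ft_torque': array([-0.023,  0.018, -0.003]), 'finger_force': 0.0, 'grip_width': 0.08550509644615978}
scene 50.97725594913711 (array([1.135, 0.395, 0.757]), array([[-0.594, -0.429, -0.681]]))
scoop 0.97 [284.4 261.4] [0.607 0.023 0.   ]
scoop_grip 0.69 [303.7 204.4] [0.503 0.006 0.085]
scoop_lip 0.62 [266.9 282.8] [0.678 0.026 0.   ]
crate_floor 0.78 [400.8 313. ] [0.594 0.294 0.008]
crate_floor 0.34 [431.4 318.8] [0.573 0.349 0.008]
pan_floor 0.83 [188.  169.7] [ 0.56  -0.297  0.092]
bulb0 0.84 [423.9 340.2] [0.637 0.355 0.024]
bulb0 0.77 [380.9 295.2] [0.589 0.247 0.024]
bulb0 0.74 [399.8 306.8] [0.594 0.289 0.024]
bulb0 0.71 [366.1 304.7] [0.626 0.232 0.024]
bulb0 0.66 [381.6 227.2] [0.412 0.165 0.024]
bulb0 0.64 [354.7 
[... 1041 characters left out ...]
 0.286 0.024]
bulb0 0.67 [139.9 210.3] [0.543 0.362 0.024]
bulb0 0.64 [141.1 171. ] [0.645 0.364 0.024]
bulb0 0.61 [164.8 173.3] [0.64  0.301 0.024]
bulb0 0.55 [188.4 192.2] [0.592 0.237 0.024]
bulb0 0.54 [176.7 125.4] [0.767 0.276 0.024]
bulb0 0.52 [143.  188.1] [0.601 0.357 0.024]
bulb0 0.49 [165.1 206.5] [0.554 0.296 0.024]
bulb0 0.45 [186.8 210.2] [0.545 0.239 0.024]
bulb0 0.43 [218.7 262.8] [0.414 0.153 0.024]
needle 0.69 [273.7 191.2] [0.588 0.016 0.1  ]
tumbler 0.86 [254.9 129.5] [0.765 0.072 0.   ]
pots 0.76 [143.9 295.1] [0.324 0.35  0.   ]
secateurs 0.95 [409.  292.8] [ 0.345 -0.336  0.   ]
twine 0.85 [301.2 132.7] [ 0.758 -0.05   0.   ]
twine 0.67 [257.3 130.2] [0.763 0.065 0.   ]
```

View pics/b.png

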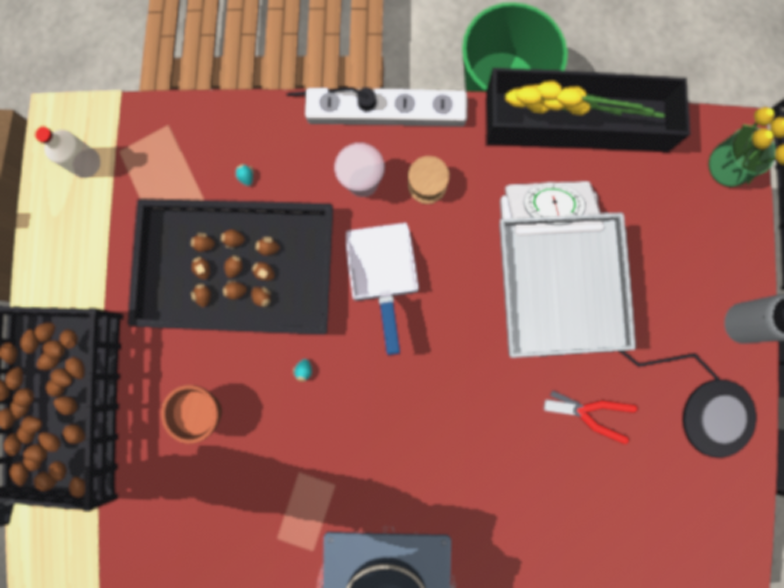

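View pics/a.png

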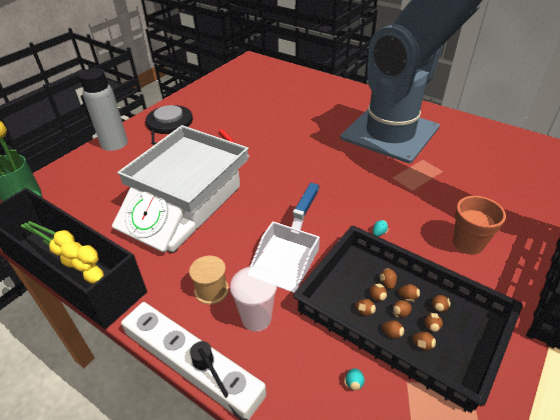

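The top view shows the scoop bowl at about (272,190), its blue grip at (278,232), the left crate with 9 brown bulbs in a 3x3 grid around (165,190), and the pan at (403,203). 

Bulb candidates:
- The 9 brown ones at (141–189, 171–210) in the crate are the ones I want.
- The turquoise ones at (177,125) and (219,263) on the bench are look-alikes, so I leave them.
- The big crate at the far left of the picture is scenery off the bench.

I'll now refine these measurements.

```bash
cat >> h.py <<'E'
def plan(target_xyz,head,pitch,n=None,cur=None):
    """rows to bring TCP to xyz with scoop heading (deg), lip-down pitch (deg); straight interpolation"""
    s=status.read_state() if cur is None else cur
    p0=np.array(s["position"]);R0=Rn.from_euler("xyz",s["eef_rot"])
    R1=tool(head,pitch);rv=(R0.inv()*R1).as_rotvec(degrees=True);d=np.array(target_xyz)-p0
    n=n or int(np.ceil(max(np.linalg.norm(d)/.0415,np.linalg.norm(rv)/7.1)))
    ds=[R0.__mul__(Rn.from_rotvec(rv*i/n,degrees=True)).inv().apply(d/n*100) for i in range(n)]
    return [[round(float(v),2) for v in np.r_[x,rv/n]] for x in ds]
def tool(head,pitch):  # scoop axes -> tool: x back, y left, z down
    S=Rn.from_euler("ZY",[head,pitch],degrees=True)
    return S*Rn.from_matrix(np.diag([-1.,1,-1]))
E
python3 - <<'E'
from h import *
np.set_printoptions(precision=3,suppress=True)
C={}
for n in("scene","top"):
    f=grab_frame(n);c=cv2.cvtColor(f["image"],cv2.COLOR_RGB2HSV);h,s,v=c[...,0],c[...,1],c[...,2]
    P=cloud(f,(h>100)&(h<125)&(s>120)&(v>50)); P=P[(abs(P[:,0]-.49)<.09)&(abs(P[:,1]-.01)<.06)]
    T=P[P[:,2]>np.percentile(P[:,2],40)] if n=="scene" else P
    m=P.mean(0);u=np.linalg.svd(P-m)[2][0];t=(P-m)@u
    print(n,len(P),"grip mean",m,"ext",P.min(0),P.max(0),"dir",u,np.ptp(t), "mid of ends",m+u*(t.max()+t.min())/2)
    for q in("crate_floor","pan"):
        pass
    P=cloud(f,np.ones((420,560),bool))
    k=(P[:,1]>.05)&(P[:,1]<.55)&(P[:,0]>.4)&(P[:,0]<.75)&(P[:,2]>.045)&(P[:,2]<.065);Q=P[k].astype(np.float32)
    print("crate rim",len(Q),cv2.minAreaRect(Q[:,:2].copy()),np.median(Q[:,2]))
    k=(P[:,1]<-.15)&(P[:,1]>-.45)&(P[:,0]>.4)&(P[:,0]<.70)&(P[:,2]>.112)&(P[:,2]<.135);Q=P[k].astype(np.float32)
    print("pan rim",len(Q),cv2.minAreaRect(Q[:,:2].copy()),np.median(Q[:,2]))
    k=(abs(P[:,0]-.60)<.09)&(abs(P[:,1]-.30)<.12)&(P[:,2]>.03)&(P[:,2]<.05);
    if n=="top":
        Q=P[k]; 
        from scipy.cluster.hierarchy import fcluster,linkage
        l=fcluster(linkage(Q[:,:2],"single"),.008,"distance")
        for i in set(l): print("bulb",sum(l==i),Q[l==i].mean(0),Q[l==i].max(0)[2])
        save(f,"c.png",(90,130,310,300),3.5)
    k=(abs(P[:,0]-.61)<.1)&(abs(P[:,1]-.02)<.08)&(P[:,2]>.03)&(P[:,2]<.06);Q=P[k].astype(np.float32);print("bowl top",cv2.minAreaRect(Q[:,:2].copy()))
p=plan([.491,.0055,.14],7.8,0);print(len(p),p[0],p[8],p[-1])
E
```

```text
scene 291 grip mean [0.488 0.006 0.095] ext [ 0.442 -0.011  0.085] [0.529 0.022 0.102] dir [ 0.977  0.173 -0.121] 0.088994250972327 mid of ends [0.486 0.006 0.096]
crate rim 5156 ((0.5914968252182007, 0.3129134774208069), (0.30432870984077454, 0.4966510832309723), 10.294549942016602) 0.055335507
pan rim 1502 ((0.5621135234832764, -0.2973906397819519), (0.2411598563194275, 0.2191133350133896), 4.227499961853027) 0.12226422
bowl top ((0.5837640762329102, 0.019210945814847946), (0.09952791780233383, 0.11741996556520462), 9.259675025939941)
top 260 grip mean [0.485 0.003 0.096] ext [ 0.445 -0.012  0.082] [0.528 0.017 0.104] dir [-0.979 -0.16   0.129] 0.08570889633330189 mid of ends [0.487 0.003 0.095]
crate rim 2796 ((0.5678988695144653, 0.2841361463069916), (0.31502997875213623, 0.4744863510131836), 2.106907844543457) 0.05479642
pan rim 1234 ((0.5656941533088684, -0.2985028028488159), (0.2373635470867157, 0.21813121438026428), 3.989281177520752) 0.12346773
bulb 117 [0.543 0.351 0.037] 0.04522415370463917
bulb 120 [0.639 0.356 0.037] 0.047258983775455565
bulb 119 [0.593 0.355 0.037] 0.04664987081541394
bulb 116 [0.648 0.298 0.037] 0.04753998706415086
bulb 121 [0.596 0.293 0.037] 0.0438943275277186
bulb 119 [0.551 0.291 0.037] 0.04449929399215535
bulb 111 [0.541 0.238 0.037] 0.045211733882616345
bulb 126 [0.587 0.238 0.037] 0.04751754339626535
bulb 127 [0.633 0.233 0.037] 0.04569658452942327
bowl top ((0.585038423538208, 0.020107436925172806), (0.0855204313993454, 0.12005031853914261), 5.052661895751953)
18 [-2.61, -2.97, 0.51, -0.0, -0.0, -1.32] [-2.03, -3.4, 0.51, -0.0, -0.0, -1.32] [-1.28, -3.74, 0.51, -0.0, -0.0, -1.32]
```

View pics/c.png

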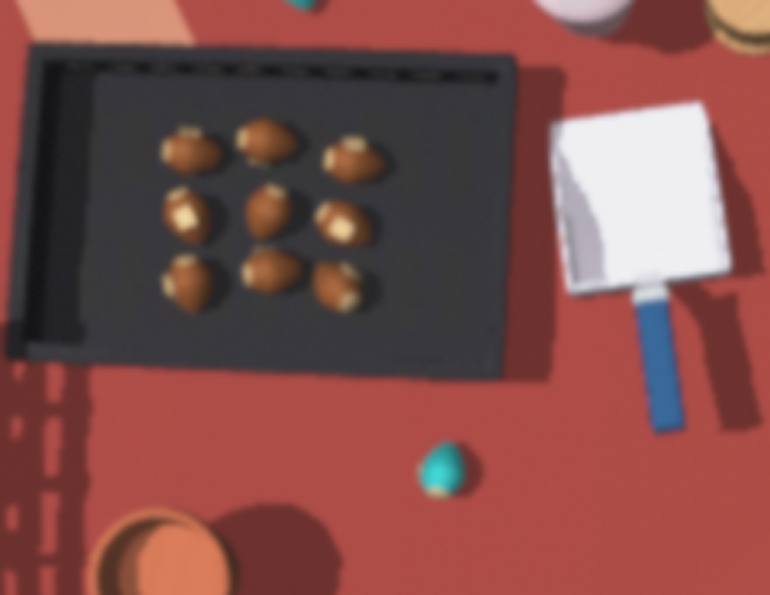

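The close crop confirms nine brown bulbs in the crate. The scoop grip is at about crop (660,365), and the turquoise look-alike at crop (443,470) stays where it is. Next I'll grasp the scoop.

>>> {"api": "servo_tool", "payload": {"steps": [[0, 0, 1, 0, 0, -6.1], [0, 0, 1, 0, 0, -6.1], [0, 0, 1, 0, 0, -6.1], [0, 0, 1, 0, 0, -6.2], [-1.12, -3.79, 0, 0, 0, 0], [-1.12, -3.79, 0, 0, 0, 0], [-1.12, -3.79, 0, 0, 0, 0], [-1.12, -3.79, 0, 0, 0, 0], [-1.12, -3.79, 0, 0, 0, 0], [-1.12, -3.79, 0, 0, 0, 0], [-1.12, -3.79, 0, 0, 0, 0], [-1.12, -3.79, 0, 0, 0, 0]], "fingers": -1, "newtons": 120}}

```text
t: 2.3
position: [0.3199, 0.3606, 0.1915]
eef_rot: [3.141, 0.001, -2.993]
contact_force: [0.6, 0.9, 0.0]
grip_width: 0.0856
finger_force: 0.0
```

>>> {"api": "servo_tool", "payload": {"steps": [[-1.12, -3.79, 0.6, 0, 0, 0], [-1.12, -3.79, 0.6, 0, 0, 0], [-1.12, -3.79, 0.6, 0, 0, 0], [-1.12, -3.79, 0.6, 0, 0, 0], [-1.12, -3.79, 0.6, 0, 0, 0], [-1.12, -3.79, 0.6, 0, 0, 0], [-1.12, -3.79, 0.6, 0, 0, 0], [-1.12, -3.79, 0.6, 0, 0, 0], [-1.12, -3.79, 0.6, 0, 0, 0], [-1.12, -3.79, 0.6, 0, 0, 0], [0, 0, 0, 0, 0, 0], [0, 0, 0, 0, 0, 0]]}}

```text
t: 3.3
position: [0.4868, 0.0016, 0.131]
eef_rot: [-3.141, -0.0, -2.998]
contact_force: [-0.1, 1.2, 0.4]
grip_width: 0.0854
finger_force: 0.0
```

```bash
python3 - <<'E'
from h import *
np.set_printoptions(precision=3,suppress=True)
print(status.read_state()); print(len(p:=plan([.487,.0045,.064],8.5,0)),np.sum(p,0))
f=grab_frame("top");print(atz(f,[(98,142.3),(237.7,146.3),(233.7,238.6),(92.3,232.9)],.055))
E
```

```text
{'t': 3.3, 'qpos': array([-0.091,  0.429, -0.012,  2.051,  0.009,  0.662,  1.604]), 'dq': array([-0.059, -0.019, -0.041,  0.02 , -0.009,  0.003, -0.022]), 'tau': array([  3.13 , -55.351,   2.986, -20.057,   0.324,  -0.131,   0.454]), 'position': array([0.487, 0.002, 0.131]), 'eef_rot': array([-3.141, -0.   , -2.998]), 'contact_force': array([-0.094,  1.188,  0.421]), 'ft_torque': array([ 0.052, -0.003, -0.052]), 'finger_force': 0.0, 'grip_width': 0.08541488161528552}
2 [-0.06  0.29  6.7  -0.04 -0.02 -0.28]
[[0.714 0.476 0.055]
 [0.707 0.111 0.055]
 [0.474 0.114 0.055]
 [0.48  0.477 0.055]]
```

>>> {"api": "servo_tool", "payload": {"steps": [[0, 0, 1.5, 0, 0, 0], [0, 0.1, 1.5, 0, 0, 0], [0, 0.1, 1.5, 0, 0, 0], [0, 0, 1.2, 0, 0, 0], [0, 0, 1.0, 0, 0, 0], [0, 0, 0, 0, 0, 0]]}}

```text
t: 3.85
position: [0.4847, 0.0081, 0.0631]
eef_rot: [3.141, -0.002, -2.99]
contact_force: [-0.6, -1.1, 0.7]
grip_width: 0.0855
finger_force: 0.0
```

>>> {"api": "servo_tool", "payload": {"steps": [[0, 0, 0, 0, 0, 0], [0, 0, 0, 0, 0, 0], [0, 0, 0, 0, 0, 0], [0, 0, 0, 0, 0, 0], [0, 0, 0, 0, 0, 0], [0, 0, 0, 0, 0, 0], [0, 0, 0, 0, 0, 0]], "fingers": 1, "newtons": 120}}

```text
t: 4.43
position: [0.4862, 0.0059, 0.0649]
eef_rot: [-3.141, 0.001, -2.993]
contact_force: [-1.3, -0.7, 6.6]
grip_width: 0.0224
finger_force: 116.8
```

>>> {"api": "servo_tool", "payload": {"steps": [[0, 0, -2, 0, 0, 0], [0, 0, -3, 0, 0, 0], [0, 0, -3, 0, 0, 0], [0, 0, -2, 0, 0, 0], [0, 0, 0, 0, 0, 0], [0, 0, 0, 0, 0, 0]]}}

```text
t: 4.93
position: [0.4861, 0.0061, 0.1648]
eef_rot: [-3.142, 0.001, -2.993]
contact_force: [-0.4, -0.1, -4.3]
grip_width: 0.0226
finger_force: 118.2
```

```bash
python3 - <<'E'
from h import *
np.set_printoptions(precision=3,suppress=True)
s=status.read_state();print(s)
f=grab_frame("scene");g=grab_frame("top");save(f,"d.png",(200,100,420,320),2.5)
for F,n in((f,"scene"),(g,"top")):
    for q,z in(("scoop",.1),("scoop_lip",.1)): d=place_of(n,q)[0];print(n,q,d["conf"],atz(F,[d["position"]],z)[0])
E
```

```text
{'t': 4.9333, 'qpos': array([-0.1  ,  0.378, -0.013,  2.014,  0.007,  0.748,  1.603]), 'dq': array([ 0.001,  0.037, -0.001,  0.033,  0.001, -0.017, -0.002]), 'tau': array([  0.066, -58.643,   1.223, -23.994,   0.007,  -0.004,   0.01 ]), 'position': array([0.486, 0.006, 0.165]), 'eef_rot': array([-3.142,  0.001, -2.993]), 'contact_force': array([-0.403, -0.128, -4.285]), 'ft_torque': array([-0.033,  0.327, -0.017]), 'finger_force': 118.1795883178711, 'grip_width': 0.022558763238687836}
scene scoop 0.62 [0.608 0.021 0.1  ]
scene scoop_lip 0.81 [0.676 0.023 0.1  ]
top scoop 0.6 [0.606 0.018 0.1  ]
top scoop_lip 0.7 [0.671 0.038 0.1  ]
```

View pics/d.png

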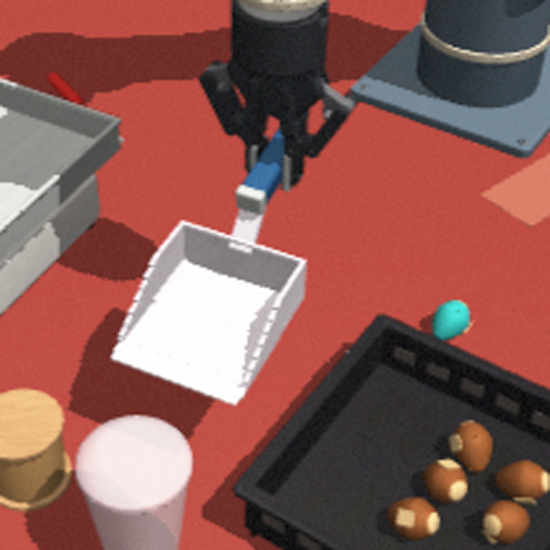

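The scoop is held level, with the lip at crop (185,380). To reach the crate with heading +y I need the wrist flipped, so I'll lay the scoop down, turn the tool 180° and regrasp.

>>> {"api": "servo_tool", "payload": {"steps": [[0, 0, 2.5, 0, 0, 0], [0, 0, 3, 0, 0, 0], [0, 0, 2.5, 0, 0, 0], [0, 0, 1.5, 0, 0, 0], [0, 0, 0.5, 0, 0, 0], [0, 0, 0, 0, 0, 0]]}}

```text
t: 5.73
position: [0.4828, 0.0055, 0.0633]
eef_rot: [3.142, -0.006, -2.994]
contact_force: [-7.5, -1.4, 14.6]
grip_width: 0.0223
finger_force: 121.3
```

>>> {"api": "servo_tool", "payload": {"steps": [[0, 0, 0, 0, 0, 0], [0, 0, 0, 0, 0, 0], [0, 0, 0, 0, 0, 0], [0, 0, 0, 0, 0, 0], [0, 0, 0, 0, 0, 0], [0, 0, -2.5, 0, 0, 0], [0, 0, -2.5, 0, 0, 0], [0, 0, -1, 0, 0, 7.1], [0, 0, 0, 0, 0, 7.1], [0, 0, 0, 0, 0, 7.1], [0, 0, 0, 0, 0, 7.1], [0, 0, 0, 0, 0, 7.1]], "fingers": -1}}

```text
t: 6.73
position: [0.4861, 0.0062, 0.1245]
eef_rot: [3.141, 0.001, 2.665]
contact_force: [0.8, -0.0, -0.2]
grip_width: 0.0855
finger_force: 0.0
```

>>> {"api": "servo_tool", "payload": {"steps": [[0, 0, 0, 0, 0, 7.1], [0, 0, 0, 0, 0, 7.1], [0, 0, 0, 0, 0, 7.1], [0, 0, 0, 0, 0, 7.1], [0, 0, 0, 0, 0, 7.1], [0, 0, 0, 0, 0, 7.1], [0, 0, 0, 0, 0, 7.1], [0, 0, 0, 0, 0, 7.1], [0, 0, 0, 0, 0, 7.1], [0, 0, 0, 0, 0, 7.1], [0, 0, 0, 0, 0, 7.1], [0, 0, 0, 0, 0, 7.1]]}}

```text
t: 7.73
position: [0.4861, 0.0063, 0.1244]
eef_rot: [3.141, -0.0, 1.178]
contact_force: [-0.9, -0.3, -0.3]
grip_width: 0.0852
finger_force: 0.0
```

>>> {"api": "servo_tool", "payload": {"steps": [[0, 0, 0, 0, 0, 7.1], [0, 0, 0, 0, 0, 7.1], [0, 0, 0, 0, 0, 7.1], [0, 0, 0, 0, 0, 7.1], [0, 0, 0, 0, 0, 7.1], [0, 0, 0, 0, 0, 7.1], [0, 0, 0, 0, 0, 7.1], [0, 0, 0, 0, 0, 2.5], [0, 0, 0, 0, 0, 0]]}}

```text
t: 8.48
position: [0.486, 0.0064, 0.1241]
eef_rot: [3.141, 0.0, 0.271]
contact_force: [-0.4, -0.0, 0.3]
grip_width: 0.0857
finger_force: 0.0
```

>>> {"api": "servo_tool", "payload": {"steps": [[0, 0, 0, 0, 0, 7.0], [0, 0, 1.5, 0, 0, 0], [0, 0, 1.5, 0, 0, 0], [0, 0, 1.5, 0, 0, 0], [0, 0, 1.0, 0, 0, 0], [0, 0, 0.5, 0, 0, 0], [0, 0, 0, 0, 0, 0]]}}

```text
t: 9.07
position: [0.4856, 0.0061, 0.0636]
eef_rot: [-3.141, 0.001, 0.151]
contact_force: [-0.0, 0.5, -0.8]
grip_width: 0.0852
finger_force: 0.0
```

>>> {"api": "servo_tool", "payload": {"steps": [[0, 0, 0, 0, 0, 0], [0, 0, 0, 0, 0, 0], [0, 0, 0, 0, 0, 0], [0, 0, 0, 0, 0, 0], [0, 0, 0, 0, 0, 0], [0, 0, 0, 0, 0, 0], [0, 0, 0, 0, 0, 0]], "fingers": 1, "newtons": 120}}

```text
t: 9.65
position: [0.4859, 0.0062, 0.0647]
eef_rot: [-3.141, -0.0, 0.15]
contact_force: [-2.3, 1.2, 6.1]
grip_width: 0.0226
finger_force: 117.4
```

>>> {"api": "servo_tool", "payload": {"steps": [[0, 0, -2, 0, 0, 0], [0, 0, -4, 0, 0, 0], [0, 0, -4, 0, 0, 0], [0, 0, -4, 0, 0, 0], [0, 0, -2, 0, 0, 0], [0, 0, 0, 0, 0, 0]]}}

```text
t: 10.15
position: [0.4876, 0.0056, 0.228]
eef_rot: [3.141, -0.006, 0.151]
contact_force: [-0.1, 0.4, -4.2]
grip_width: 0.0223
finger_force: 118.4
```

```bash
cat >> h.py <<'E'
# after the wrist flip: tool x = scoop forward, y = right, z down; TCP at (-.122,0,.065) in scoop
def tool(head,pitch): return Rn.from_euler("ZY",[head,pitch],degrees=True)*Rn.from_matrix(np.diag([1.,-1,-1]))
TS=np.array([-.187,0,.065]) # TCP from lip, scoop axes
def tcp_for_lip(lip,head,pitch): return np.array(lip)+Rn.from_euler("ZY",[head,pitch],degrees=True).apply(TS)
E
python3 - <<'E'
from h import *
np.set_printoptions(precision=3,suppress=True)
s=status.read_state();print(s["qpos"],s["position"],s["eef_rot"],s["ft_torque"])
for n in("scene","top"):
    F=grab_frame(n)
    for q in("scoop","scoop_lip","scoop_grip"):
        d=place_of(n,q)[0];print(n,q,d["conf"],atz(F,[d["position"]],s["position"][2]-(.065 if q!="scoop_grip" else -.02))[0])
t=tcp_for_lip([.626,.190,.060],90,30);print(t)
r=plan(t,90,30);print(len(r));[print(x) for x in r]
for l in([.626,.195,.010],):print(tcp_for_lip(l,90,30))
E
```

```text
[-0.825  0.501  1.098  1.948 -0.531  1.012 -0.903] [0.488 0.006 0.228] [ 3.141 -0.006  0.151] [-0.05   0.207 -0.032]
scene scoop 0.7 [0.603 0.021 0.163]
scene scoop_lip 0.56 [0.678 0.039 0.163]
scene scoop_grip 0.89 [0.496 0.005 0.248]
top scoop 0.55 [0.606 0.017 0.163]
top scoop_lip 0.57 [0.678 0.038 0.163]
top scoop_grip 0.37 [0.608 0.248 0.248]
[0.626 0.061 0.21 ]
13
[1.13, -0.25, 0.1, -1.64, -1.89, -6.11]
[1.16, -0.13, 0.06, -1.64, -1.89, -6.11]
[1.16, -0.01, 0.02, -1.64, -1.89, -6.11]
[1.16, 0.11, -0.02, -1.64, -1.89, -6.11]
[1.14, 0.24, -0.05, -1.64, -1.89, -6.11]
[1.1, 0.36, -0.08, -1.64, -1.89, -6.11]
[1.06, 0.48, -0.1, -1.64, -1.89, -6.11]
[1.0, 0.59, -0.12, -1.64, -1.89, -6.11]
[0.92, 0.7, -0.14, -1.64, -1.89, -6.11]
[0.84, 0.79, -0.14, -1.64, -1.89, -6.11]
[0.75, 0.88, -0.15, -1.64, -1.89, -6.11]
[0.64, 0.96, -0.14, -1.64, -1.89, -6.11]
[0.53, 1.03, -0.13, -1.64, -1.89, -6.11]
[0.626 0.066 0.16 ]
```

>>> {"api": "servo_tool", "payload": {"steps": [[1.21, -0.29, 0, 0, 0, -6.8], [1.23, -0.14, 0, 0, 0, -6.8], [1.24, 0.01, 0, 0, 0, -6.8], [1.23, 0.15, 0, 0, 0, -6.8], [1.2, 0.3, 0, 0, 0, -6.8], [1.16, 0.44, 0, 0, 0, -6.8], [1.1, 0.57, 0, 0, 0, -6.8], [1.02, 0.7, 0, 0, 0, -6.8], [0.93, 0.81, 0, 0, 0, -6.8], [0.83, 0.92, 0, 0, 0, -6.8], [0.72, 1.01, 0, 0, 0, -6.8], [0.59, 1.09, 0, 0, 0, -6.8]]}}

```text
t: 11.55
position: [0.6243, 0.0615, 0.2233]
eef_rot: [-3.14, 0.0, 1.58]
contact_force: [-0.1, 0.4, -2.5]
grip_width: 0.0223
finger_force: 118.4
```

>>> {"api": "servo_tool", "payload": {"steps": [[0, 0, 0, 0, -6, 0], [0, 0, 0, 0, -6, 0], [0, 0, 0, 0, -6, 0], [0, 0, 0, 0, -6, 0], [0, 0, 0, 0, -6, 0], [0, 0, 0, 0, 0, 0]]}}

```text
t: 12.05
position: [0.6234, 0.0682, 0.2197]
eef_rot: [-3.135, 0.528, 1.587]
contact_force: [-0.4, 2.2, -4.9]
grip_width: 0.0218
finger_force: 118.6
```

```bash
cat >> h.py <<'E'
def lipstate():
    s=status.read_state();S=Rn.from_euler("xyz",s["eef_rot"])*Rn.from_matrix(np.diag([1.,-1,-1]))
    e=S.as_euler("ZYX",degrees=True);print("t",s["t"],"lip",s["position"]-S.apply(TS),"head,pitch,roll",e,"q",s["qpos"],"F",s["contact_force"])
E
python3 - <<'E'
from h import *
np.set_printoptions(precision=3,suppress=True)
lipstate()
r=plan(tcp_for_lip([.626,.195,.012],90,30),90,30,n=4);[print(x) for x in r]
F=grab_frame("top")
for d in place_of("top","scoop_lip")[:2]: print(d["conf"],atz(F,[d["position"]],.06)[0])
save(F,"e.png",(60,90,320,300),3)
E
```

```text
t 12.05 lip [0.621 0.197 0.069] head,pitch,roll [90.942 30.262  0.371] q [-0.881  0.759  0.814  1.544 -0.007  1.132 -0.178] F [-0.36   2.189 -4.9  ]
[0.67, 0.07, 1.28, 0.03, 0.07, 0.2]
[0.67, 0.07, 1.28, 0.03, 0.07, 0.2]
[0.67, 0.07, 1.29, 0.03, 0.07, 0.2]
[0.67, 0.07, 1.29, 0.03, 0.07, 0.2]
0.74 [ 0.562 -0.308  0.06 ]
0.66 [0.624 0.2   0.06 ]
```

View pics/e.png

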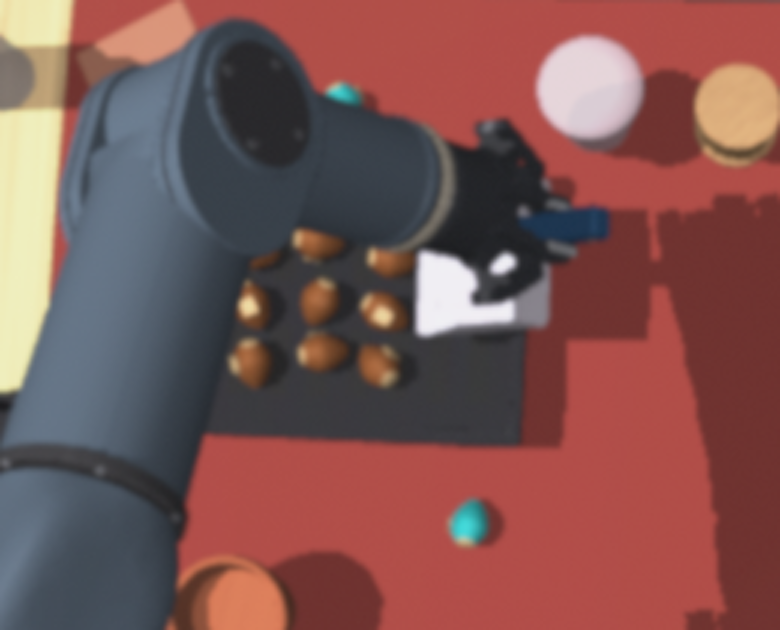

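```bash
cat >> h.py <<'E'
def chain(wps,cur=None):
    """wps: (lip xyz, head, pitch, nrows); prints rows"""
    s=cur or status.read_state()
    out=[]
    for l,h,p,n in wps:
        t=tcp_for_lip(l,h,p); out+=plan(t,h,p,n,s); s=dict(position=t,eef_rot=tool(h,p).as_euler("xyz"))
    print("\n".join(str(r) for r in out))
E
python3 - <<'E'
from h import *
x=.627;z=.0095
chain([([x,.200,.04],90,36,3),([x,.203,z],90,36,3),([x,.215,z],90,32,2),([x,.245,z],90,24,2),([x,.270,z],90,12,2)]);print()
c=dict(position=tcp_for_lip([x,.27,z],90,12),eef_rot=tool(90,12).as_euler("xyz"))
chain([([x,.295,z],90,3,2),([x,.44,z],90,3,9)],c)
E
```

```text
[1.01, 0.12, 0.18, 0.03, -2.01, 0.13]
[1.02, 0.12, 0.15, 0.03, -2.01, 0.13]
[1.03, 0.12, 0.11, 0.03, -2.01, 0.13]
[0.68, -0.0, 0.76, 0.0, 0.0, -0.0]
[0.68, -0.0, 0.76, 0.0, 0.0, -0.0]
[0.68, -0.0, 0.76, 0.0, 0.0, -0.0]
[0.28, -0.0, 0.31, 0.0, 2.0, -0.0]
[0.27, 0.0, 0.32, 0.0, 2.0, -0.0]
[0.91, -0.0, 0.54, 0.0, 4.0, -0.0]
[0.87, -0.0, 0.6, 0.0, 4.0, -0.0]
[0.67, -0.0, 1.51, 0.0, 6.0, -0.0]
[0.51, -0.0, 1.57, 0.0, 6.0, -0.0]

[0.83, -0.0, 1.24, 0.0, 4.5, -0.0]
[0.73, -0.0, 1.3, 0.0, 4.5, -0.0]
[1.61, -0.0, -0.08, 0.0, -0.0, -0.0]
[1.61, -0.0, -0.08, 0.0, -0.0, -0.0]
[1.61, -0.0, -0.08, 0.0, -0.0, -0.0]
[1.61, -0.0, -0.08, 0.0, -0.0, -0.0]
[1.61, -0.0, -0.08, 0.0, -0.0, -0.0]
[1.61, -0.0, -0.08, 0.0, -0.0, -0.0]
[1.61, -0.0, -0.08, 0.0, -0.0, -0.0]
[1.61, -0.0, -0.08, 0.0, -0.0, -0.0]
[1.61, -0.0, -0.08, 0.0, -0.0, -0.0]
```

>>> {"api": "servo_tool", "payload": {"steps": [[1.0, 0.1, 0.2, 0, -2, 0.1], [1.0, 0.1, 0.15, 0, -2, 0.1], [1.0, 0.1, 0.1, 0, -2, 0.1], [0.7, 0, 0.75, 0, 0, 0], [0.7, 0, 0.75, 0, 0, 0], [0.7, 0, 0.75, 0, 0, 0], [0, 0, 0, 0, 0, 0]]}}

```text
t: 12.73
position: [0.6266, 0.086, 0.1733]
eef_rot: [3.139, 0.629, 1.566]
contact_force: [0.0, 0.1, -2.6]
grip_width: 0.022
finger_force: 118.8
```

```bash
python3 - <<'E'
from h import *
np.set_printoptions(precision=3,suppress=True)
lipstate()
E
```

```text
t 12.7333 lip [0.627 0.199 0.011] head,pitch,roll [89.707 36.018 -0.156] q [-0.931  0.875  0.829  1.543  0.003  1.105 -0.269] F [ 0.016  0.062 -2.582]
```

>>> {"api": "servo_tool", "payload": {"steps": [[0.5, 0, 0.4, 0, 2, 0], [0.4, 0, 0.4, 0, 2, 0], [0.9, 0, 0.6, 0, 4, 0], [0.9, 0, 0.6, 0, 4, 0], [0.7, 0, 1.5, 0, 6, 0], [0.5, 0, 1.55, 0, 6, 0], [0.8, 0, 1.25, 0, 4.5, 0], [0.7, 0, 1.3, 0, 4.5, 0], [0, 0, 0, 0, 0, 0]]}}

```text
t: 13.48
position: [0.6267, 0.1062, 0.0823]
eef_rot: [3.139, 0.049, 1.562]
contact_force: [0.2, -1.5, -1.1]
grip_width: 0.0224
finger_force: 118.7
```

```bash
python3 - <<'E'
from h import *
np.set_printoptions(precision=3,suppress=True)
lipstate()
f=grab_frame("scene");save(f,"f.png",(280,180,560,420),2.4)
E
```

```text
t 13.4833 lip [0.629 0.29  0.008] head,pitch,roll [89.481  2.83  -0.154] q [-0.543  0.726  0.465  1.717 -0.359  0.794  0.066] F [ 0.185 -1.529 -1.129]
```

View pics/f.png

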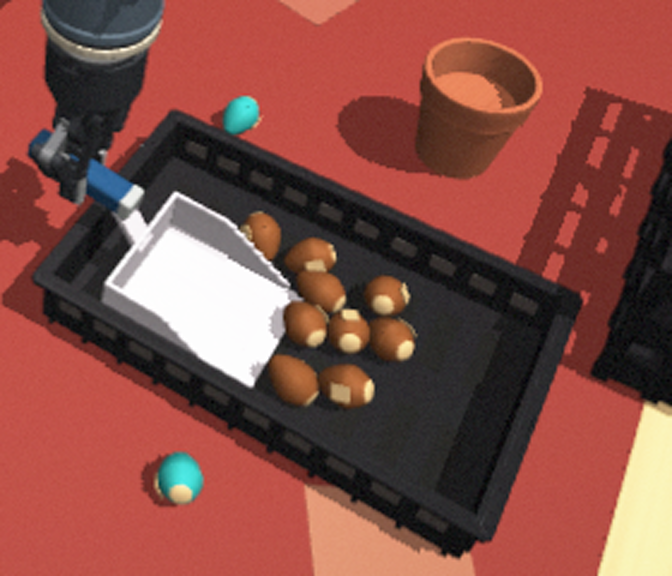

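The picture shows the bowl flat on the crate floor and the bulbs gathered ahead of the lip at crop (290,300)–(350,390). I'll push them on to the far end wall.

>>> {"api": "servo_tool", "payload": {"steps": [[1.6, 0, -0.1, 0, 0, -0.1], [1.6, 0, -0.1, 0, 0, -0.1], [1.6, 0, -0.1, 0, 0, -0.1], [1.6, 0, -0.1, 0, 0, -0.1], [1.6, 0, -0.1, 0, 0, 0], [1.6, 0, -0.1, 0, 0, 0], [1.6, 0, -0.1, 0, 0, 0], [1.6, 0, -0.1, 0, 0, 0], [1.4, 0, -0.1, 0, 0, 0], [1.2, 0, -0.1, 0, 0, 0], [0.8, 0, 0, 0, 0, 0], [0, 0, 0, 0, 0, 0]]}}

```text
t: 14.53
position: [0.6278, 0.2681, 0.0848]
eef_rot: [3.138, 0.061, 1.576]
contact_force: [0.4, -17.5, 5.6]
grip_width: 0.0223
finger_force: 120.0
```

```bash
python3 - <<'E'
from h import *
np.set_printoptions(precision=3,suppress=True)
lipstate()
f=grab_frame("scene");save(f,"g.png",(280,180,560,420),2.4)
E
```

```text
t 14.5333 lip [0.627 0.451 0.009] head,pitch,roll [90.272  3.515 -0.21 ] q [-0.771  0.794  0.494  1.564 -0.369  0.903 -0.164] F [  0.411 -17.519   5.622]
```

View pics/g.png

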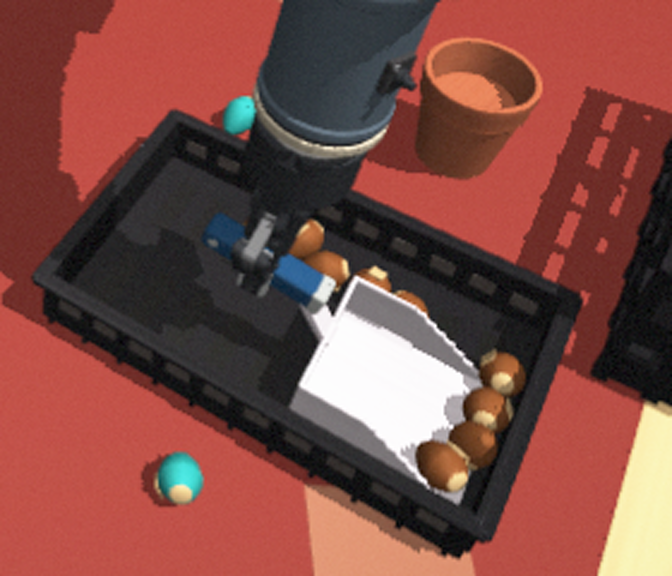

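The picture shows four bulbs jammed on the lip against the end wall, at crop (440–505, 375–465). I'll push slightly further and tilt the lip up so that they roll in.

```bash
python3 - <<'E'
from h import *
x=.628
chain([([x,.460,.0085],90,3,3),([x,.460,.012],90,0,1),([x,.460,.026],90,-6,2),([x,.458,.040],90,-12,2),([x,.452,.054],90,-18,2)])
E
```

```text
[0.29, 0.01, 0.04, 0.07, 0.16, 0.08]
[0.29, 0.01, 0.04, 0.07, 0.16, 0.08]
[0.29, 0.01, 0.04, 0.07, 0.16, 0.08]
[-0.33, -0.0, 0.64, 0.0, 3.0, 0.0]
[-0.29, 0.0, 0.3, 0.0, 3.0, 0.0]
[-0.3, 0.0, 0.28, 0.0, 3.0, 0.0]
[-0.31, -0.0, 0.29, 0.0, 3.0, 0.0]
[-0.33, 0.0, 0.27, 0.0, 3.0, 0.0]
[-0.44, 0.0, 0.25, 0.0, 3.0, 0.0]
[-0.45, 0.0, 0.22, 0.0, 3.0, 0.0]
```

>>> {"api": "servo_tool", "payload": {"steps": [[0.4, 0, 0, 0, 0, 0], [0.3, 0, 0, 0, 0, 0], [0.3, 0, 0, 0, 0, 0], [-0.3, 0, 0.5, 0, 3, 0], [-0.3, 0, 0.3, 0, 3, 0], [-0.3, 0, 0.3, 0, 3, 0], [-0.3, 0, 0.3, 0, 3, 0], [-0.3, 0, 0.3, 0, 3, 0], [-0.45, 0, 0.25, 0, 3, 0], [-0.45, 0, 0.2, 0, 3, 0], [0, 0, 0, 0, 0, 0]]}}

```text
t: 15.5
position: [0.6273, 0.2567, 0.0578]
eef_rot: [3.14, -0.313, 1.571]
contact_force: [0.3, -1.1, -4.1]
grip_width: 0.0226
finger_force: 119.1
```

```bash
python3 - <<'E'
from h import *
np.set_printoptions(precision=3,suppress=True)
lipstate()
f=grab_frame("scene");save(f,"i.png",(280,180,560,420),2.4)
E
```

```text
t 15.5 lip [0.627 0.455 0.054] head,pitch,roll [ 90.009 -17.939  -0.063] q [-0.398  0.742  0.163  1.722 -0.663  0.705  0.235] F [ 0.268 -1.062 -4.15 ]
```

View pics/i.png

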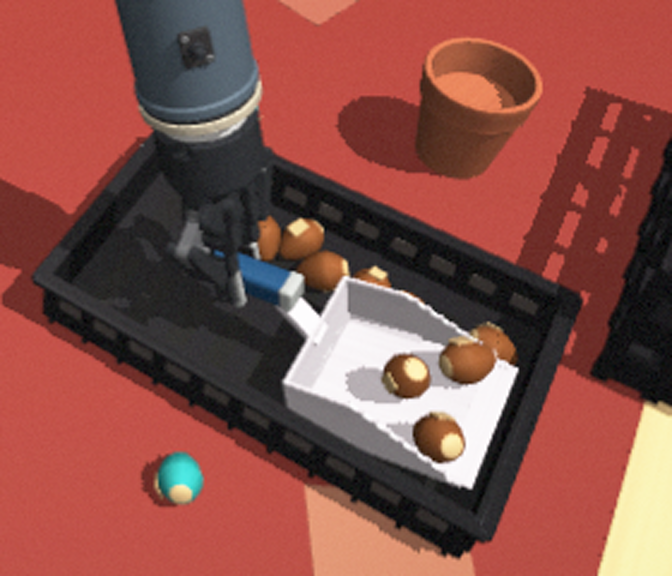

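Three bulbs are in the bowl, at crop (407,375), (467,360) and (438,437). I'll deliver these first and then fetch more.

```bash
python3 - <<'E'
from h import *
S=Rn.from_euler("ZY",[-30,-18],degrees=True)
tcp=np.array([.46,-.235,.26]); lip=tcp-S.apply(TS); print(lip)
s=status.read_state()
t0=tcp_for_lip([.627,.453,.254],90,-18)
print(plan(t0,90,-18,6)[0]);print()
c=dict(position=t0,eef_rot=tool(90,-18).as_euler("xyz"))
for r in plan(tcp,-30,-18,22,c): print(r)
E
```

```text
[ 0.63141559 -0.33396684  0.2559675 ]
[0.96, 0.0, -3.18, 0.01, 0.02, 0.02]

[-2.12, -0.76, -0.7, -1.69, -0.0, 5.19]
[-2.17, -0.54, -0.72, -1.69, -0.0, 5.19]
[-2.21, -0.32, -0.73, -1.69, -0.0, 5.19]
[-2.23, -0.1, -0.74, -1.69, -0.0, 5.19]
[-2.23, 0.12, -0.73, -1.69, -0.0, 5.19]
[-2.21, 0.35, -0.73, -1.69, -0.0, 5.19]
[-2.17, 0.57, -0.71, -1.69, -0.0, 5.19]
[-2.11, 0.78, -0.69, -1.69, -0.0, 5.19]
[-2.03, 0.99, -0.67, -1.69, -0.0, 5.19]
[-1.93, 1.19, -0.64, -1.69, -0.0, 5.19]
[-1.81, 1.37, -0.6, -1.69, -0.0, 5.19]
[-1.68, 1.55, -0.56, -1.69, -0.0, 5.19]
[-1.53, 1.71, -0.51, -1.69, -0.0, 5.19]
[-1.37, 1.86, -0.46, -1.69, -0.0, 5.19]
[-1.2, 1.99, -0.4, -1.69, -0.0, 5.19]
[-1.01, 2.1, -0.34, -1.69, -0.0, 5.19]
[-0.82, 2.19, -0.28, -1.69, -0.0, 5.19]
[-0.62, 2.26, -0.21, -1.69, -0.0, 5.19]
[-0.41, 2.31, -0.14, -1.69, -0.0, 5.19]
[-0.2, 2.34, -0.07, -1.69, -0.0, 5.19]
[0.01, 2.35, -0.01, -1.69, -0.0, 5.19]
[0.23, 2.34, 0.06, -1.69, -0.0, 5.19]
```

>>> {"api": "servo_tool", "payload": {"steps": [[0.5, 0, -1.6, 0, 0, 0], [0.95, 0, -3.1, 0, 0, 0], [0.95, 0, -3.2, 0, 0, 0], [0.95, 0, -3.2, 0, 0, 0], [0.95, 0, -3.2, 0, 0, 0], [0.95, 0, -3.2, 0, 0, 0], [0.5, 0, -1.6, 0, 0, 0], [-2.12, -0.76, -0.7, -1.69, 0, 5.19], [-2.17, -0.54, -0.72, -1.69, 0, 5.19], [-2.21, -0.32, -0.73, -1.69, 0, 5.19], [-2.23, -0.1, -0.74, -1.69, 0, 5.19], [-2.23, 0.12, -0.73, -1.69, 0, 5.19]]}}

```text
t: 16.55
position: [0.5881, 0.1467, 0.2596]
eef_rot: [3.139, -0.314, 1.099]
contact_force: [-0.3, -0.5, -4.0]
grip_width: 0.0223
finger_force: 120.2
```

>>> {"api": "servo_tool", "payload": {"steps": [[-2.21, 0.35, -0.73, -1.69, 0, 5.19], [-2.17, 0.57, -0.71, -1.69, 0, 5.19], [-2.11, 0.78, -0.69, -1.69, 0, 5.19], [-2.03, 0.99, -0.67, -1.69, 0, 5.19], [-1.93, 1.19, -0.64, -1.69, 0, 5.19], [-1.81, 1.37, -0.6, -1.69, 0, 5.19], [-1.68, 1.55, -0.56, -1.69, 0, 5.19], [-1.53, 1.71, -0.51, -1.69, 0, 5.19], [-1.37, 1.86, -0.46, -1.69, 0, 5.19], [-1.2, 1.99, -0.4, -1.69, 0, 5.19], [-1.01, 2.1, -0.34, -1.69, 0, 5.19], [-0.82, 2.19, -0.28, -1.69, 0, 5.19]]}}

```text
t: 17.55
position: [0.4994, -0.121, 0.2608]
eef_rot: [-3.141, -0.317, -0.045]
contact_force: [0.5, -0.4, -3.1]
grip_width: 0.0227
finger_force: 120.2
```

>>> {"api": "servo_tool", "payload": {"steps": [[-0.62, 2.26, -0.21, -1.69, 0, 5.19], [-0.41, 2.31, -0.14, -1.69, 0, 5.19], [-0.2, 2.34, -0.07, -1.69, 0, 5.19], [0, 2.35, 0, -1.69, 0, 5.19], [0.2, 2.34, 0.06, -1.69, 0, 5.19], [0, 0, 0, 0, 0, 0]]}}

```text
t: 18.05
position: [0.4615, -0.2349, 0.2613]
eef_rot: [-3.141, -0.318, -0.526]
contact_force: [1.3, 0.8, -4.4]
grip_width: 0.0224
finger_force: 119.8
```

```bash
python3 - <<'E'
from h import *
np.set_printoptions(precision=3,suppress=True)
lipstate()
f=grab_frame("top");print([ (round(d["conf"],2),d["position"],atz(f,[d["position"]],.19)[0]) for d in look_for("top","bulb0") if d["conf"]>.3])
h=-30
D=np.array([np.cos(np.radians(h)),np.sin(np.radians(h)),0]);C=np.array([.562,-.298,0])
chain([(C-.0*D+[0,0,.18],h,-5,4),(C-.01*D+[0,0,.135],h,12,4),(C-.02*D+[0,0,.125],h,42,6)])
E
```

```text
t 18.05 lip [ 0.633 -0.334  0.258] head,pitch,roll [-30.14  -18.236   0.023] q [-0.504  0.297  1.106  2.096 -0.468  0.632 -1.213] F [ 1.309  0.775 -4.419]
[(0.78, [396.2, 201.0], array([ 0.56 , -0.262,  0.19 ])), (0.72, [219.0, 264.1], array([0.411, 0.131, 0.19 ])), (0.69, [423.2, 219.2], array([ 0.52 , -0.324,  0.19 ])), (0.55, [410.0, 209.5], array([ 0.541, -0.294,  0.19 ])), (0.52, [174.3, 218.7], array([0.51 , 0.236, 0.19 ])), (0.52, [136.8, 204.4], array([0.541, 0.324, 0.19 ])), (0.47, [185.3, 211.7], array([0.526, 0.211, 0.19 ])), (0.4, [388.4, 215.1], array([ 0.528, -0.244,  0.19 ]))]
[-1.98, 0.17, 0.2, -0.03, -3.29, 0.09]
[-1.97, 0.18, 0.31, -0.03, -3.29, 0.09]
[-1.95, 0.18, 0.42, -0.03, -3.29, 0.09]
[-1.92, 0.18, 0.54, -0.03, -3.29, 0.09]
[0.33, -0.0, -0.2, 0.0, -4.25, 0.0]
[0.32, -0.0, -0.22, 0.0, -4.25, 0.0]
[0.3, -0.0, -0.24, 0.0, -4.25, 0.0]
[0.28, -0.0, -0.27, 0.0, -4.25, 0.0]
[0.83, -0.0, -1.22, 0.0, -5.0, -0.0]
[0.72, 0.0, -1.28, 0.0, -5.0, -0.0]
[0.61, -0.0, -1.34, 0.0, -5.0, -0.0]
[0.49, 0.0, -1.39, 0.0, -5.0, -0.0]
[0.37, 0.0, -1.43, 0.0, -5.0, -0.0]
[0.24, 0.0, -1.45, 0.0, -5.0, -0.0]
```

Detections suggest up to four bulbs in the bowl. I'll tip them out.

>>> {"api": "servo_tool", "payload": {"steps": [[-1.98, 0.17, 0.2, 0, -3.3, 0.1], [-1.97, 0.18, 0.3, 0, -3.3, 0.1], [-1.95, 0.18, 0.4, 0, -3.3, 0.1], [-1.92, 0.18, 0.5, 0, -3.3, 0.1], [0.3, 0, -0.2, 0, -4.2, 0], [0.3, 0, -0.2, 0, -4.3, 0], [0.3, 0, -0.25, 0, -4.2, 0], [0.3, 0, -0.25, 0, -4.3, 0], [0, 0, 0, 0, 0, 0]]}}

```text
t: 18.9
position: [0.4087, -0.2087, 0.2371]
eef_rot: [-3.141, 0.213, -0.52]
contact_force: [0.3, 0.0, -4.6]
grip_width: 0.0222
finger_force: 120.0
```

```bash
python3 - <<'E'
from h import *
np.set_printoptions(precision=3,suppress=True)
lipstate()
h=-30
D=np.array([np.cos(np.radians(h)),np.sin(np.radians(h)),0]);C=np.array([.562,-.298,0])
chain([(C-.025*D+[0,0,.122],h,45,8)])
E
```

```text
t 18.9 lip [ 0.555 -0.293  0.134] head,pitch,roll [-29.801  12.195   0.027] q [-0.229  0.541  0.988  1.831 -0.423  1.248 -1.169] F [ 0.256  0.026 -4.586]
[0.64, 0.01, -0.95, 0.01, -4.1, 0.02]
[0.57, 0.01, -0.99, 0.01, -4.1, 0.02]
[0.5, 0.01, -1.03, 0.01, -4.1, 0.02]
[0.42, 0.01, -1.06, 0.01, -4.1, 0.02]
[0.35, 0.01, -1.09, 0.01, -4.1, 0.02]
[0.27, 0.01, -1.11, 0.01, -4.1, 0.02]
[0.19, 0.01, -1.13, 0.01, -4.1, 0.02]
[0.11, 0.01, -1.14, 0.01, -4.1, 0.02]
```

>>> {"api": "servo_tool", "payload": {"steps": [[0.6, 0, -0.95, 0, -4.1, 0], [0.6, 0, -1.0, 0, -4.1, 0], [0.5, 0, -1.0, 0, -4.1, 0], [0.4, 0, -1.05, 0, -4.1, 0], [0.35, 0, -1.1, 0, -4.1, 0], [0.3, 0, -1.1, 0, -4.1, 0], [0.2, 0, -1.1, 0, -4.1, 0], [0.1, 0, -1.1, 0, -4.1, 0], [0, 0, 0, 0, 0, 0], [0, 0, 0, 0, 0, 0], [0, 0, 0, 0, 0, 0]]}}

```text
t: 19.82
position: [0.4534, -0.2395, 0.2875]
eef_rot: [-3.135, 0.751, -0.528]
contact_force: [-0.2, 0.3, -2.9]
grip_width: 0.0221
finger_force: 120.2
```

```bash
python3 - <<'E'
from h import *
np.set_printoptions(precision=3,suppress=True)
lipstate()
f=grab_frame("scene");save(f,"j.png",(90,110,270,270),3.7)
E
```

```text
t 19.8167 lip [ 0.533 -0.286  0.112] head,pitch,roll [-30.254  43.044   0.383] q [ 0.136  0.831  0.681  1.237 -0.31   1.968 -1.279] F [-0.216  0.267 -2.917]
```

View pics/j.png

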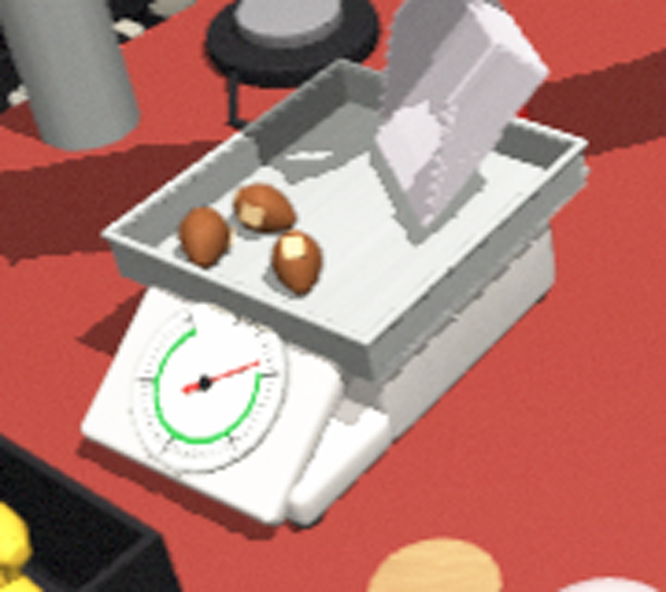

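Three bulbs are in the pan, at crop (205,235), (265,207) and (297,262). The needle stands just short of the first long tick, at about 90–95 g, so I need at least one more. I'll locate the remaining bulbs.

```bash
cat >> h.py <<'E'
def bulbs(n):
    f=grab_frame(n);c=cv2.cvtColor(f["image"],cv2.COLOR_RGB2HSV);h,s,v=c[...,0],c[...,1],c[...,2]
    m=((h<22)&(s>70)&(v>50))
    P=cloud(f,m)
    k=(P[:,0]>.485)&(P[:,0]<.705)&(P[:,1]>.12)&(P[:,1]<.47)&(P[:,2]>.012)&(P[:,2]<.12);Q=P[k]
    from scipy.cluster.hierarchy import fcluster,linkage
    l=fcluster(linkage(Q[:,:2],"single"),.005,"distance")
    for i in set(l):
        if sum(l==i)>25: print(n,"bulb",sum(l==i),Q[l==i].mean(0),Q[l==i].min(0)[:2],Q[l==i].max(0))
    print([np.round(np.r_[d["conf"],atz(f,[d["position"]],.0245)[0]],3) for d in look_for(n,"bulb0") if d["conf"]>.25])
E
python3 - <<'E'
from h import *
np.set_printoptions(precision=3,suppress=True)
bulbs("top");bulbs("scene")
h=-30
D=np.array([np.cos(np.radians(h)),np.sin(np.radians(h)),0])
chain([(np.array([.56,-.30,.20]),h,5,6)])
E
```

```text
top bulb 275 [0.546 0.352 0.034] [0.523 0.319] [0.568 0.388 0.045]
top bulb 439 [0.538 0.269 0.034] [0.509 0.223] [0.564 0.319 0.049]
top bulb 137 [0.544 0.434 0.034] [0.529 0.418] [0.56  0.46  0.044]
[array([0.7  , 0.541, 0.238, 0.024]), array([0.7  , 0.537, 0.357, 0.024]), array([0.54 , 0.413, 0.152, 0.024]), array([0.51 , 0.552, 0.305, 0.024]), array([0.48 , 0.532, 0.278, 0.024]), array([0.46 , 0.551, 0.427, 0.024])]
scene bulb 1265 [0.547 0.308 0.033] [0.512 0.224] [0.567 0.391 0.046]
scene bulb 306 [0.549 0.436 0.034] [0.532 0.417] [0.56  0.456 0.044]
[array([0.88 , 0.543, 0.431, 0.024]), array([0.83 , 0.52 , 0.264, 0.024]), array([0.76 , 0.545, 0.336, 0.024]), array([0.61 , 0.546, 0.301, 0.024]), array([0.61 , 0.775, 0.286, 0.024]), array([ 0.56 ,  0.585, -0.435,  0.025]), array([0.56 , 0.552, 0.371, 0.024]), array([ 0.54 ,  0.548, -0.383,  0.024]), array([0.54 , 0.536, 0.243, 0.024]), array([0.52 , 0.422, 0.168, 0.024])]
[-0.63, -0.0, 0.74, -0.08, 6.36, -0.06]
[-0.71, -0.0, 0.66, -0.08, 6.36, -0.06]
[-0.78, -0.0, 0.58, -0.08, 6.36, -0.06]
[-0.84, -0.01, 0.49, -0.08, 6.36, -0.06]
[-0.89, -0.01, 0.39, -0.08, 6.36, -0.06]
[-0.93, -0.01, 0.29, -0.08, 6.36, -0.06]
```

>>> {"api": "servo_tool", "payload": {"steps": [[-0.6, 0, 0.2, 0, 6.4, 0], [-0.7, 0, 0.4, 0, 6.4, 0], [-0.8, 0, 0.4, 0, 6.4, 0], [-0.8, 0, 0.4, 0, 6.4, 0], [-0.9, 0, 0.3, 0, 6.4, 0], [-0.9, 0, 0.2, 0, 6.4, 0], [0, 0, -1, 0, 4.6, 0], [0, 0, 0, 0, 0, 0]]}}

```text
t: 20.73
position: [0.4081, -0.2139, 0.3019]
eef_rot: [-3.131, -0.0, -0.534]
contact_force: [-0.3, -0.0, -1.5]
grip_width: 0.0226
finger_force: 120.1
```

```bash
python3 - <<'E'
from h import *
np.set_printoptions(precision=3,suppress=True)
lipstate()
for r in plan([.555,.035,.235],89.5,0,18): print(r)
E
```

```text
t 20.7333 lip [ 0.569 -0.308  0.237] head,pitch,roll [-30.604  -0.013   0.593] q [-0.265  0.259  0.848  1.878 -0.228  1.101 -1.433] F [-0.311 -0.036 -1.535]
[-0.0, -1.6, 0.39, -0.02, -0.03, -6.67]
[0.18, -1.59, 0.39, -0.02, -0.03, -6.67]
[0.37, -1.56, 0.39, -0.02, -0.03, -6.67]
[0.55, -1.51, 0.39, -0.02, -0.03, -6.67]
[0.72, -1.43, 0.39, -0.02, -0.03, -6.67]
[0.88, -1.34, 0.38, -0.02, -0.03, -6.67]
[1.03, -1.23, 0.38, -0.02, -0.03, -6.67]
[1.17, -1.1, 0.38, -0.02, -0.03, -6.67]
[1.29, -0.96, 0.38, -0.02, -0.03, -6.67]
[1.39, -0.8, 0.38, -0.02, -0.03, -6.67]
[1.47, -0.63, 0.38, -0.02, -0.03, -6.67]
[1.54, -0.46, 0.38, -0.02, -0.03, -6.67]
[1.58, -0.28, 0.38, -0.02, -0.03, -6.67]
[1.6, -0.09, 0.38, -0.02, -0.03, -6.67]
[1.6, 0.09, 0.37, -0.02, -0.03, -6.67]
[1.58, 0.28, 0.37, -0.02, -0.03, -6.67]
[1.54, 0.46, 0.37, -0.02, -0.03, -6.67]
[1.47, 0.64, 0.37, -0.02, -0.03, -6.67]
```

>>> {"api": "servo_tool", "payload": {"steps": [[0, -1.6, 0, 0, 0, -6.67], [0.18, -1.59, 0, 0, 0, -6.67], [0.37, -1.56, 0.2, 0, 0, -6.67], [0.55, -1.51, 0.4, 0, 0, -6.67], [0.72, -1.43, 0.4, 0, 0, -6.67], [0.88, -1.34, 0.4, 0, 0, -6.67], [1.03, -1.23, 0.4, 0, 0, -6.67], [1.17, -1.1, 0.4, 0, 0, -6.67], [1.29, -0.96, 0.4, 0, 0, -6.67], [1.39, -0.8, 0.4, 0, 0, -6.67], [1.47, -0.63, 0.5, 0, 0, -6.67], [1.54, -0.46, 0.5, 0, 0, -6.67]]}}

```text
t: 21.73
position: [0.5088, -0.0479, 0.2604]
eef_rot: [-3.133, -0.003, 0.87]
contact_force: [0.4, 0.2, -2.5]
grip_width: 0.0225
finger_force: 120.2
```

>>> {"api": "servo_tool", "payload": {"steps": [[1.58, -0.28, 0.5, 0, 0, -6.67], [1.6, -0.09, 0.5, 0, 0, -6.67], [1.6, 0.09, 0.5, 0, 0, -6.67], [1.58, 0.28, 0.5, 0, 0, -6.67], [1.54, 0.46, 0.5, 0, 0, -6.67], [1.47, 0.64, 0.5, 0, 0, -6.67], [0, 0, 0, 0, -6.0, 0], [0, 0, 0, 0, -6.0, 0], [0, 0, 0, 0, -6.0, 0], [0, 0, 0, 0, -6.0, 0], [0, 0, 0, 0, -6.0, 0], [0, 0, 0, 0, -6.0, 0]]}}

```text
t: 22.73
position: [0.5579, 0.0354, 0.232]
eef_rot: [-3.14, 0.627, 1.563]
contact_force: [-0.9, -0.2, -3.9]
grip_width: 0.022
finger_force: 120.1
```

```bash
python3 - <<'E'
from h import *
np.set_printoptions(precision=3,suppress=True)
lipstate()
chain([([.555,.192,.045],89.5,38,4),([.555,.198,.0105],89.5,38,3)])
E
```

```text
t 22.7333 lip [0.559 0.149 0.07 ] head,pitch,roll [89.579 35.907  0.092] q [-0.763  0.586  0.439  1.71   0.373  1.162 -0.566] F [-0.935 -0.183 -3.853]
[1.3, -0.11, -0.3, -0.01, -0.52, 0.02]
[1.3, -0.11, -0.32, -0.01, -0.52, 0.02]
[1.29, -0.11, -0.33, -0.01, -0.52, 0.02]
[1.29, -0.11, -0.34, -0.01, -0.52, 0.02]
[0.87, -0.0, 0.78, 0.0, 0.0, 0.0]
[0.87, -0.0, 0.78, 0.0, 0.0, 0.0]
[0.87, -0.0, 0.78, 0.0, 0.0, 0.0]
```

>>> {"api": "servo_tool", "payload": {"steps": [[1.3, -0.1, -0.3, 0, -0.5, 0], [1.3, -0.1, -0.3, 0, -0.5, 0], [1.3, 0, -0.3, 0, -0.5, 0], [1.3, 0, -0.3, 0, -0.5, 0], [0.9, 0, 0.75, 0, 0, 0], [0.85, 0, 0.75, 0, 0, 0], [0.85, 0, 0.75, 0, 0, 0], [0, 0, 0, 0, 0, 0]]}}

```text
t: 23.4
position: [0.5553, 0.0889, 0.1756]
eef_rot: [-3.138, 0.658, 1.563]
contact_force: [0.0, 0.1, -1.9]
grip_width: 0.0222
finger_force: 120.4
```

```bash
python3 - <<'E'
from h import *
np.set_printoptions(precision=3,suppress=True)
lipstate();bulbs("scene")
x=.558;z=.0095
chain([([x,.213,z],89.5,33,2),([x,.245,z],89.5,24,2),([x,.270,z],89.5,12,2),([x+.001,.295,z],89.3,3,2)])
E
```

```text
t 23.4 lip [0.556 0.197 0.01 ] head,pitch,roll [89.546 37.704  0.185] q [-0.829  0.693  0.419  1.701  0.348  1.136 -0.668] F [ 0.034  0.14  -1.915]
scene bulb 314 [0.549 0.435 0.033] [0.527 0.417] [0.561 0.456 0.043]
scene bulb 1272 [0.547 0.308 0.033] [0.511 0.223] [0.567 0.391 0.046]
[array([0.8  , 0.524, 0.27 , 0.024]), array([0.8  , 0.542, 0.336, 0.024]), array([0.76 , 0.55 , 0.3  , 0.024]), array([ 0.75 ,  0.509, -0.447,  0.024]), array([ 0.7  ,  0.553, -0.382,  0.024]), array([0.69 , 0.777, 0.283, 0.024]), array([ 0.63 ,  0.574, -0.442,  0.024]), array([0.62 , 0.542, 0.436, 0.024]), array([0.61 , 0.424, 0.164, 0.024]), array([0.54 , 0.54 , 0.239, 0.024]), array([0.5  , 0.552, 0.372, 0.024])]
[0.39, 0.07, 0.37, -0.06, 2.29, 0.01]
[0.38, 0.07, 0.38, -0.06, 2.29, 0.01]
[0.95, -0.01, 0.63, -0.0, 4.5, -0.0]
[0.9, -0.01, 0.7, -0.0, 4.5, -0.0]
[0.67, -0.01, 1.51, -0.0, 6.0, 0.0]
[0.51, -0.01, 1.57, -0.0, 6.0, 0.0]
[0.83, 0.01, 1.24, 0.01, 4.5, 0.1]
[0.73, 0.01, 1.3, 0.01, 4.5, 0.1]
```

>>> {"api": "servo_tool", "payload": {"steps": [[0.4, 0.05, 0.4, 0, 2.3, 0], [0.4, 0.05, 0.4, 0, 2.3, 0], [0.95, 0, 0.6, 0, 4.5, 0], [0.9, 0, 0.7, 0, 4.5, 0], [0.7, 0, 1.5, 0, 6, 0], [0.5, 0, 1.55, 0, 6, 0], [0.8, 0, 1.25, 0, 4.5, 0.1], [0.7, 0, 1.3, 0, 4.5, 0.1], [0, 0, 0, 0, 0, 0]]}}

```text
t: 24.25
position: [0.5561, 0.1077, 0.0836]
eef_rot: [-3.139, 0.05, 1.552]
contact_force: [-0.7, -1.7, -3.1]
grip_width: 0.0221
finger_force: 120.3
```

```bash
python3 - <<'E'
from h import *
np.set_printoptions(precision=3,suppress=True)
lipstate();bulbs("scene")
E
```

```text
t 24.25 lip [0.559 0.291 0.009] head,pitch,roll [88.918  2.889  0.138] q [-0.373  0.599  0.105  1.888 -0.019  0.674 -0.289] F [-0.652 -1.659 -3.146]
scene bulb 313 [0.549 0.435 0.034] [0.528 0.417] [0.56  0.456 0.045]
scene bulb 1302 [0.561 0.33  0.034] [0.504 0.271] [0.601 0.392 0.045]
[array([0.82 , 0.576, 0.29 , 0.024]), array([0.78 , 0.573, 0.327, 0.024]), array([0.78 , 0.422, 0.16 , 0.024]), array([0.74 , 0.776, 0.282, 0.024]), array([ 0.68 ,  0.581, -0.432,  0.025]), array([0.66 , 0.545, 0.434, 0.024]), array([ 0.62 ,  0.561, -0.369,  0.024]), array([0.62 , 0.548, 0.372, 0.024]), array([ 0.59 ,  0.516, -0.443,  0.024]), array([0.58 , 0.543, 0.332, 0.024]), array([0.51 , 0.517, 0.314, 0.024])]
```

Six bulbs are ahead of the lip, all within its width. I'll push them to the wall and then tilt.

>>> {"api": "servo_tool", "payload": {"steps": [[1.6, 0, -0.1, 0, 0, 0], [1.6, 0, -0.1, 0, 0, 0], [1.6, 0, -0.1, 0, 0, 0], [1.6, 0, -0.1, 0, 0, 0], [1.6, 0, -0.1, 0, 0, 0], [1.6, 0, -0.1, 0, 0, 0], [1.6, 0, -0.1, 0, 0, 0], [1.6, 0, -0.1, 0, 0, 0], [1.4, 0, -0.1, 0, 0, 0], [1.2, 0, -0.1, 0, 0, 0], [0.8, 0, 0, 0, 0, 0], [0, 0, 0, 0, 0, 0]]}}

```text
t: 25.35
position: [0.5581, 0.2774, 0.0858]
eef_rot: [-3.14, 0.051, 1.562]
contact_force: [-0.5, -0.2, -4.5]
grip_width: 0.0224
finger_force: 119.9
```

```bash
python3 - <<'E'
from h import *
np.set_printoptions(precision=3,suppress=True)
lipstate();bulbs("scene")
E
```

```text
t 25.35 lip [0.56  0.461 0.011] head,pitch,roll [89.487  2.909  0.068] q [-0.633  0.667  0.118  1.723 -0.043  0.783 -0.517] F [-0.452 -0.151 -4.492]
scene bulb 306 [0.605 0.447 0.037] [0.587 0.425] [0.616 0.465 0.049]
scene bulb 1339 [0.551 0.427 0.041] [0.506 0.388] [0.593 0.467 0.054]
[array([0.85 , 0.569, 0.41 , 0.024]), array([0.72 , 0.538, 0.422, 0.024]), array([0.71 , 0.595, 0.451, 0.024]), array([0.68 , 0.519, 0.447, 0.024]), array([ 0.66 ,  0.567, -0.443,  0.024]), array([0.66 , 0.427, 0.165, 0.024]), array([ 0.65 ,  0.551, -0.39 ,  0.025]), array([0.64 , 0.553, 0.451, 0.024]), array([0.64 , 0.776, 0.287, 0.024]), array([0.62 , 0.507, 0.401, 0.024]), array([ 0.48 ,  0.506, -0.439,  0.024])]
```

>>> {"api": "servo_tool", "payload": {"steps": [[-0.3, 0, 0.4, 0, 3, 0], [-0.3, 0, 0.3, 0, 3, 0], [-0.3, 0, 0.3, 0, 3, 0], [-0.3, 0, 0.3, 0, 3, 0], [-0.35, 0, 0.3, 0, 3, 0], [-0.45, 0, 0.25, 0, 3, 0], [-0.45, 0, 0.2, 0, 3, 0], [0, 0, 0, 0, 0, 0], [0.2, 0, -0.6, 0, 0, 0], [0.2, 0, -0.6, 0, 0, 0], [0, 0, 0, 0, 0, 0]]}}

```text
t: 26.37
position: [0.5591, 0.2545, 0.0777]
eef_rot: [3.139, -0.315, 1.562]
contact_force: [0.2, 0.4, -5.5]
grip_width: 0.0225
finger_force: 119.9
```

```bash
python3 - <<'E'
from h import *
np.set_printoptions(precision=3,suppress=True)
lipstate();bulbs("scene");bulbs("top")
t0=tcp_for_lip([.560,.452,.254],89.5,-18)
print(plan(t0,89.5,-18,6)[0]);print()
E
```

```text
t 26.3667 lip [0.561 0.452 0.074] head,pitch,roll [ 89.499 -18.054  -0.127] q [-0.177  0.638 -0.239  1.887 -0.301  0.532 -0.119] F [ 0.213  0.435 -5.472]
scene bulb 207 [0.603 0.386 0.088] [0.588 0.368] [0.616 0.404 0.096]
scene bulb 1161 [0.552 0.367 0.076] [0.506 0.326] [0.586 0.419 0.098]
[array([0.82 , 0.773, 0.285, 0.024]), array([ 0.72 ,  0.496, -0.46 ,  0.024]), array([ 0.67 ,  0.579, -0.44 ,  0.024]), array([0.62 , 0.53 , 0.365, 0.024]), array([0.6  , 0.53 , 0.336, 0.024]), array([0.59 , 0.495, 0.402, 0.024]), array([0.56 , 0.553, 0.385, 0.024]), array([0.49 , 0.5  , 0.368, 0.024]), array([ 0.44 ,  0.556, -0.378,  0.024])]
top bulb 748 [0.556 0.367 0.076] [0.51  0.329] [0.613 0.413 0.097]
[array([ 0.72 ,  0.649, -0.366,  0.024]), array([0.69 , 0.561, 0.353, 0.024]), array([0.68 , 0.526, 0.356, 0.024]), array([0.67 , 0.611, 0.391, 0.024]), array([0.67 , 0.577, 0.373, 0.024]), array([0.66 , 0.536, 0.392, 0.024]), array([0.62 , 0.558, 0.416, 0.024]), array([ 0.6  ,  0.637, -0.297,  0.024]), array([ 0.52 ,  0.594, -0.368,  0.024])]
[0.94, 0.0, -2.89, -0.0, -0.0, -0.0]
```

All six remaining bulbs are in the bowl. I'll carry them over gently.

>>> {"api": "servo_tool", "payload": {"steps": [[0.3, 0, -0.9, 0, 0.5, 0], [0.6, 0, -1.9, 0, 0.5, 0], [0.9, 0, -2.8, 0, 0.5, 0], [0.9, 0, -2.9, 0, 0.5, 0], [0.9, 0, -2.9, 0, 0, 0], [0.9, 0, -2.9, 0, 0, 0], [0.6, 0, -2.0, 0, 0, 0], [0.4, 0, -1.0, 0, 0, 0], [0, 0, 0, 0, 0, 0]]}}

```text
t: 27.32
position: [0.5592, 0.2473, 0.2597]
eef_rot: [3.138, -0.351, 1.561]
contact_force: [-0.4, -0.3, -5.5]
grip_width: 0.022
finger_force: 119.7
```

```bash
python3 - <<'E'
from h import *
np.set_printoptions(precision=3,suppress=True)
lipstate()
for r in plan([.455,-.235,.26],-30,-20,22): print(r)
E
```

```text
t 27.3167 lip [0.561 0.445 0.263] head,pitch,roll [ 89.451 -20.112  -0.211] q [-0.145  0.418 -0.228  1.706 -0.297  0.919 -0.19 ] F [-0.424 -0.304 -5.548]
[-2.06, -0.45, -0.76, -1.86, -0.01, 5.1]
[-2.09, -0.24, -0.77, -1.86, -0.01, 5.1]
[-2.11, -0.03, -0.77, -1.86, -0.01, 5.1]
[-2.1, 0.18, -0.77, -1.86, -0.01, 5.1]
[-2.07, 0.39, -0.76, -1.86, -0.01, 5.1]
[-2.03, 0.6, -0.74, -1.86, -0.01, 5.1]
[-1.97, 0.8, -0.72, -1.86, -0.01, 5.1]
[-1.89, 1.0, -0.69, -1.86, -0.01, 5.1]
[-1.79, 1.18, -0.65, -1.86, -0.01, 5.1]
[-1.68, 1.36, -0.61, -1.86, -0.01, 5.1]
[-1.55, 1.52, -0.57, -1.86, -0.01, 5.1]
[-1.41, 1.67, -0.51, -1.86, -0.01, 5.1]
[-1.25, 1.8, -0.46, -1.86, -0.01, 5.1]
[-1.09, 1.92, -0.4, -1.86, -0.01, 5.1]
[-0.91, 2.02, -0.33, -1.86, -0.01, 5.1]
[-0.73, 2.11, -0.27, -1.86, -0.01, 5.1]
[-0.54, 2.17, -0.2, -1.86, -0.01, 5.1]
[-0.34, 2.21, -0.13, -1.86, -0.01, 5.1]
[-0.14, 2.24, -0.05, -1.86, -0.01, 5.1]
[0.06, 2.24, 0.02, -1.86, -0.01, 5.1]
[0.26, 2.23, 0.09, -1.86, -0.01, 5.1]
[0.45, 2.19, 0.16, -1.86, -0.01, 5.1]
```

>>> {"api": "servo_tool", "payload": {"steps": [[-1.03, -0.22, -0.38, -0.93, 0, 2.55], [-1.03, -0.22, -0.38, -0.93, 0, 2.55], [-2.09, -0.24, -0.77, -1.86, 0, 5.1], [-2.11, -0.03, -0.77, -1.86, 0, 5.1], [-2.1, 0.18, -0.77, -1.86, 0, 5.1], [-2.07, 0.39, -0.76, -1.86, 0, 5.1], [-2.03, 0.6, -0.74, -1.86, 0, 5.1], [-1.97, 0.8, -0.72, -1.86, 0, 5.1], [-1.89, 1.0, -0.69, -1.86, 0, 5.1], [-1.79, 1.18, -0.65, -1.86, 0, 5.1], [-1.68, 1.36, -0.61, -1.86, 0, 5.1], [-1.55, 1.52, -0.57, -1.86, 0, 5.1]]}}

```text
t: 28.32
position: [0.5036, 0.0049, 0.2552]
eef_rot: [-3.139, -0.346, 0.512]
contact_force: [0.7, -0.1, -6.2]
grip_width: 0.0224
finger_force: 120.0
```

>>> {"api": "servo_tool", "payload": {"steps": [[-1.41, 1.67, -0.51, -1.86, 0, 5.1], [-1.25, 1.8, -0.46, -1.86, 0, 5.1], [-1.09, 1.92, -0.4, -1.86, 0, 5.1], [-0.91, 2.02, -0.33, -1.86, 0, 5.1], [-0.73, 2.11, -0.27, -1.86, 0, 5.1], [-0.54, 2.17, -0.2, -1.86, 0, 5.1], [-0.34, 2.21, -0.13, -1.86, 0, 5.1], [-0.14, 2.24, -0.05, -1.86, 0, 5.1], [0.06, 2.24, 0.02, -1.86, 0, 5.1], [0.26, 2.23, 0.09, -1.86, 0, 5.1], [0.23, 1.1, 0.08, -0.93, 0, 2.5], [0.23, 1.1, 0.08, -0.93, 0, 2.5]]}}

```text
t: 29.32
position: [0.451, -0.2352, 0.2556]
eef_rot: [3.14, -0.345, -0.525]
contact_force: [0.7, 0.7, -4.4]
grip_width: 0.0222
finger_force: 120.1
```

```bash
python3 - <<'E'
from h import *
np.set_printoptions(precision=3,suppress=True)
lipstate()
h=-30
D=np.array([np.cos(np.radians(h)),np.sin(np.radians(h)),0]);C=np.array([.562,-.298,0])
chain([(C-.0*D+[0,0,.18],h,-8,5),(C-.01*D+[0,0,.145],h,5,3),(C-.025*D+[0,0,.132],h,40,12)])
E
```

```text
t 29.3167 lip [ 0.622 -0.335  0.258] head,pitch,roll [-30.088 -19.766  -0.119] q [-0.068  0.158  0.483  2.138 -0.056  0.522 -1.655] F [ 0.666  0.733 -4.392]
[-1.51, -0.02, 0.25, 0.03, -2.35, -0.02]
[-1.5, -0.02, 0.31, 0.03, -2.35, -0.02]
[-1.48, -0.02, 0.37, 0.03, -2.35, -0.02]
[-1.47, -0.02, 0.43, 0.03, -2.35, -0.02]
[-1.45, -0.02, 0.49, 0.03, -2.35, -0.02]
[0.15, -0.0, -0.24, 0.0, -4.33, -0.0]
[0.14, -0.0, -0.25, 0.0, -4.33, -0.0]
[0.12, -0.0, -0.26, 0.0, -4.33, -0.0]
[0.48, -0.0, -0.68, 0.0, -2.92, 0.0]
[0.44, -0.0, -0.7, 0.0, -2.92, 0.0]
[0.41, -0.0, -0.72, 0.0, -2.92, 0.0]
[0.37, -0.0, -0.74, 0.0, -2.92, 0.0]
[0.33, -0.0, -0.76, 0.0, -2.92, 0.0]
[0.29, -0.0, -0.78, 0.0, -2.92, 0.0]
[0.25, -0.0, -0.79, 0.0, -2.92, 0.0]
[0.21, -0.0, -0.8, 0.0, -2.92, 0.0]
[0.17, -0.0, -0.81, 0.0, -2.92, 0.0]
[0.13, -0.0, -0.82, 0.0, -2.92, 0.0]
[0.09, -0.0, -0.82, 0.0, -2.92, 0.0]
[0.04, -0.0, -0.83, 0.0, -2.92, 0.0]
```

>>> {"api": "servo_tool", "payload": {"steps": [[-0.8, 0, 0.1, 0, -1.2, 0], [-1.5, 0, 0.25, 0, -2.4, 0], [-1.5, 0, 0.35, 0, -2.4, 0], [-1.5, 0, 0.4, 0, -2.4, 0], [-1.5, 0, 0.4, 0, -2.4, 0], [-0.7, 0, 0.3, 0, -1.2, 0], [0.15, 0, -0.2, 0, -3.3, 0], [0.15, 0, -0.2, 0, -3.3, 0], [0.15, 0, -0.2, 0, -3.3, 0], [0.15, 0, -0.2, 0, -3.1, 0], [0, 0, 0, 0, 0, 0]]}}

```text
t: 30.23
position: [0.4003, -0.2045, 0.228]
eef_rot: [3.14, 0.09, -0.522]
contact_force: [0.8, -0.0, -5.7]
grip_width: 0.0224
finger_force: 119.7
```

>>> {"api": "servo_tool", "payload": {"steps": [[0.25, 0, -0.35, 0, -1.5, 0], [0.25, 0, -0.35, 0, -1.5, 0], [0.25, 0, -0.35, 0, -1.5, 0], [0.25, 0, -0.35, 0, -1.5, 0], [0.25, 0, -0.35, 0, -1.5, 0], [0.25, 0, -0.35, 0, -1.5, 0], [0.2, 0, -0.35, 0, -1.5, 0], [0.2, 0, -0.35, 0, -1.5, 0], [0.2, 0, -0.35, 0, -1.5, 0], [0.2, 0, -0.35, 0, -1.5, 0], [0.2, 0, -0.35, 0, -1.5, 0], [0.2, 0, -0.35, 0, -1.5, 0]]}}

```text
t: 31.23
position: [0.4299, -0.2219, 0.2629]
eef_rot: [3.141, 0.401, -0.523]
contact_force: [-1.0, 0.9, -5.4]
grip_width: 0.0225
finger_force: 120.1
```

```bash
python3 - <<'E'
from h import *
np.set_printoptions(precision=3,suppress=True)
lipstate()
f=grab_frame("scene");print([np.round(np.r_[d["conf"],d["position"],atz(f,[d["position"]],.105)[0]],3) for d in look_for("scene","bulb0") if d["conf"]>.25])
h=-30
D=np.array([np.cos(np.radians(h)),np.sin(np.radians(h)),0]);C=np.array([.562,-.298,0])
chain([(C-.03*D+[0,0,.132],h,44,8)])
E
```

```text
t 31.2333 lip [ 0.557 -0.295  0.13 ] head,pitch,roll [-29.947  22.98   -0.042] q [ 0.145  0.531  0.436  1.585 -0.197  1.478 -1.463] F [-1.017  0.854 -5.36 ]
[array([  0.74 , 188.8  , 151.9  ,   0.516,  -0.333,   0.105]), array([  0.71 , 166.2  , 182.2  ,   0.635,  -0.293,   0.105]), array([  0.69 , 379.9  , 230.7  ,   0.503,   0.192,   0.105]), array([  0.67 , 356.5  , 377.6  ,   0.811,   0.298,   0.105]), array([  0.64 , 143.9  , 176.1  ,   0.649,  -0.354,   0.105]), array([  0.64 , 170.6  , 155.   ,   0.552,  -0.362,   0.105]), array([  0.62 , 176.6  , 177.2  ,   0.608,  -0.286,   0.105]), array([  0.61 , 162.5  , 164.4  ,   0.591,  -0.351,   0.105]), array([  0.57 , 180.1  , 159.3  ,   0.552,  -0.329,   0.105]), array([  0.48 , 416.7  , 310.3  ,   0.644,   0.328,   0.105]), array([  0.46 , 192.   , 133.9  ,   0.45 ,  -0.384,   0.105]), array([  0.42 , 151.3  , 180.   ,   0.649,  -0.328,   0.105])]
[0.15, -0.0, -0.69, 0.01, -2.63, 0.0]
[0.12, -0.0, -0.7, 0.01, -2.63, 0.0]
[0.08, -0.0, -0.7, 0.01, -2.63, 0.0]
[0.05, -0.0, -0.7, 0.01, -2.63, 0.0]
[0.02, -0.0, -0.71, 0.01, -2.63, 0.0]
[-0.01, -0.0, -0.71, 0.01, -2.63, 0.0]
[-0.04, -0.0, -0.7, 0.01, -2.63, 0.0]
[-0.08, -0.0, -0.7, 0.01, -2.63, 0.0]
```

>>> {"api": "servo_tool", "payload": {"steps": [[0.1, 0, -0.7, 0, -2.6, 0], [0.1, 0, -0.7, 0, -2.6, 0], [0.1, 0, -0.7, 0, -2.6, 0], [0, 0, -0.75, 0, -2.6, 0], [0, 0, -0.75, 0, -2.6, 0], [0, 0, -0.75, 0, -2.6, 0], [-0.1, 0, -0.75, 0, -2.6, 0], [-0.1, 0, -0.75, 0, -2.6, 0], [0, 0, 0, 0, 0, 0], [0, 0, 0, 0, 0, 0]]}}

```text
t: 32.17
position: [0.4548, -0.2362, 0.3058]
eef_rot: [-3.139, 0.746, -0.521]
contact_force: [-0.8, -0.9, -3.2]
grip_width: 0.0223
finger_force: 120.7
```

```bash
cat >> h.py <<'E'
def seen():
    for n in("scene","top"):
        f=grab_frame(n)
        for d in look_for(n,"bulb0"):
            if d["conf"]>.25:
                u,v=np.round(d["position"]).astype(int);z=f["z_map"][v,u];o,r=ray(f,[d["position"]])
                c=f["image"][v-1:v+2,u-1:u+2].reshape(-1,3).mean(0)
                print(n,round(d["conf"],2),[u,v],o+r[0]*z,c.astype(int))
E
python3 - <<'E'
from h import *
np.set_printoptions(precision=3,suppress=True)
lipstate();seen()
E
```

```text
t 32.1667 lip [ 0.536 -0.282  0.131] head,pitch,roll [-29.851  42.77    0.145] q [ 0.319  0.737  0.237  1.206 -0.147  1.963 -1.538] F [-0.828 -0.925 -3.211]
scene 0.75 [np.int64(186), np.int64(165)] [ 0.565 -0.296  0.11 ] [143  84  46]
scene 0.73 [np.int64(354), np.int64(380)] [0.78  0.287 0.034] [ 85 233 227]
scene 0.71 [np.int64(171), np.int64(155)] [ 0.561 -0.35   0.116] [154  91  50]
scene 0.65 [np.int64(159), np.int64(155)] [ 0.582 -0.366  0.122] [199 121  72]
scene 0.65 [np.int64(185), np.int64(188)] [ 0.633 -0.234  0.112] [226 196 139]
scene 0.65 [np.int64(416), np.int64(311)] [0.574 0.318 0.009] [51 48 50]
scene 0.63 [np.int64(160), np.int64(168)] [ 0.611 -0.334  0.115] [164  98  55]
scene 0.62 [np.int64(377), np.int64(231)] [0.424 0.159 0.019] [ 56 184 177]
scene 0.58 [np.int64(142), np.int64(175)] [ 0.655 -0.351  0.113] [186 113  68]
scene 0.54 [np.int64(165), np.int64(180)] [ 0.642 -0.286  0.12 ] [195 116  65]
scene 0.51 [np.int64(192), np.int64(171)] [ 0.581 -0.26   0.116] [198 119  70]
top 0.75 [np.int64(377), np.int64(184)] [ 0.61  -0.23   0.113] [136  98  78]
top 0.69 [np.int64(418), np.int64(170)] [ 0.645 -0.33   0.121] [176 136  96]
top 0.68 [np.int64(401), np.int64(172)] [ 0.64  -0.289  0.118] [161 100  61]
top 0.6 [np.int64(219), np.int64(262)] [0.417 0.152 0.03 ] [ 44 144 144]
top 0.54 [np.int64(391), np.int64(196)] [ 0.547 -0.215  0.371] [116  82  65]
top 0.54 [np.int64(423), np.int64(170)] [ 0.646 -0.344  0.117] [126  80  52]
top 0.46 [np.int64(177), np.int64(122)] [0.775 0.274 0.029] [ 48 145 146]
```

```bash
python3 - <<'E'
from h import *
chain([([.54,-.284,.17],-30,40,2),([.575,-.304,.25],-30,0,7)])
t=tcp_for_lip([.575,-.304,.25],-30,0)
c=dict(position=t,eef_rot=tool(-30,0).as_euler("xyz"));print(t)
for r in plan([.486,.006,.235],8.5,0,8,c):print(r)
E
```

```text
[-1.25, -0.09, -1.09, 0.03, 1.37, -0.06]
[-1.22, -0.09, -1.12, 0.03, 1.37, -0.06]
[-0.27, -0.0, 0.69, 0.0, 5.71, -0.0]
[-0.33, -0.0, 0.66, 0.0, 5.71, -0.0]
[-0.4, -0.0, 0.62, 0.0, 5.71, -0.0]
[-0.46, -0.0, 0.58, 0.0, 5.71, -0.0]
[-0.51, -0.0, 0.53, 0.0, 5.71, -0.0]
[-0.56, -0.0, 0.48, 0.0, 5.71, -0.0]
[-0.61, -0.0, 0.42, 0.0, 5.71, -0.0]
[ 0.41305325 -0.2105      0.315     ]
[-0.56, -2.8, 1.0, 0.0, 0.0, -4.81]
[-0.33, -2.84, 1.0, 0.0, 0.0, -4.81]
[-0.09, -2.85, 1.0, 0.0, 0.0, -4.81]
[0.15, -2.85, 1.0, 0.0, 0.0, -4.81]
[0.39, -2.83, 1.0, 0.0, 0.0, -4.81]
[0.63, -2.79, 1.0, 0.0, 0.0, -4.81]
[0.86, -2.72, 1.0, 0.0, 0.0, -4.81]
[1.08, -2.64, 1.0, 0.0, 0.0, -4.81]
```

>>> {"api": "servo_tool", "payload": {"steps": [[-1.25, 0, -1.1, 0, 1.4, 0], [-1.2, 0, -1.1, 0, 1.4, 0], [-0.3, 0, 0.7, 0, 5.7, 0], [-0.3, 0, 0.65, 0, 5.7, 0], [-0.4, 0, 0.6, 0, 5.7, 0], [-0.5, 0, 0.6, 0, 5.7, 0], [-0.5, 0, 0.5, 0, 5.7, 0], [-0.6, 0, 0.5, 0, 5.7, 0], [-0.6, 0, 0.4, 0, 5.7, 0], [0, 0, 0, 0, 0, 0], [0, 0, 0, 0, 0, 0]]}}

```text
t: 33.28
position: [0.4097, -0.2111, 0.3159]
eef_rot: [-3.141, 0.003, -0.524]
contact_force: [0.2, -0.1, -2.9]
grip_width: 0.0222
finger_force: 120.7
```

>>> {"api": "servo_tool", "payload": {"steps": [[-0.56, -2.8, 0, 0, 0, -4.8], [-0.33, -2.84, 0.5, 0, 0, -4.8], [-0.1, -2.85, 1, 0, 0, -4.8], [0.15, -2.85, 1, 0, 0, -4.8], [0.4, -2.83, 1, 0, 0, -4.8], [0.63, -2.79, 1, 0, 0, -4.8], [0.86, -2.72, 1, 0, 0, -4.8], [1.08, -2.64, 1, 0, 0, -4.8], [0, 0, 0, 0, 0, 0]]}}

```text
t: 34.03
position: [0.4865, 0.0106, 0.2481]
eef_rot: [-3.137, 0.005, 0.158]
contact_force: [0.3, 0.8, -3.5]
grip_width: 0.0223
finger_force: 120.7
```

```bash
python3 - <<'E'
from h import *
np.set_printoptions(precision=3,suppress=True)
lipstate();seen()
print(np.sum(plan([.486,.006,.0655],8.5,0),0))
f=grab_frame("scene");save(f,"k.png",(70,90,350,300),2.8)
E
```

```text
t 34.0333 lip [0.671 0.04  0.182] head,pitch,roll [9.066 0.295 0.254] q [-0.097  0.283 -0.024  1.889  0.003  0.975 -1.534] F [ 0.338  0.755 -3.478]
scene 0.74 [np.int64(164), np.int64(168)] [ 0.604 -0.332  0.109] [150  88  48]
scene 0.7 [np.int64(181), np.int64(163)] [ 0.57  -0.305  0.114] [166 100  57]
scene 0.63 [np.int64(380), np.int64(230)] [0.422 0.164 0.023] [ 59 190 182]
scene 0.6 [np.int64(354), np.int64(377)] [0.777 0.283 0.032] [ 71 222 216]
scene 0.57 [np.int64(187), np.int64(187)] [ 0.627 -0.232  0.112] [236 208 149]
scene 0.53 [np.int64(145), np.int64(173)] [ 0.647 -0.348  0.115] [183 112  66]
scene 0.46 [np.int64(193), np.int64(172)] [ 0.581 -0.256  0.116] [172 102  58]
scene 0.45 [np.int64(163), np.int64(182)] [ 0.649 -0.284  0.118] [194 127  78]
scene 0.43 [np.int64(175), np.int64(156)] [ 0.557 -0.338  0.116] [235 202 144]
top 0.73 [np.int64(219), np.int64(261)] [0.418 0.152 0.024] [ 42 135 135]
top 0.7 [np.int64(418), np.int64(169)] [ 0.647 -0.33   0.119] [161 115  78]
top 0.61 [np.int64(391), np.int64(199)] [ 0.573 -0.263  0.121] [169 108  68]
top 0.56 [np.int64(427), np.int64(173)] [ 0.637 -0.352  0.119] [152  93  56]
top 0.55 [np.int64(432), np.int64(198)] [ 0.579 -0.366  0.11 ] [154  96  59]
top 0.53 [np.int64(408), np.int64(205)] [ 0.559 -0.304  0.123] [143  92  59]
top 0.53 [np.int64(422), np.int64(188)] [ 0.601 -0.34   0.12 ] [160  99  60]
top 0.52 [np.int64(401), np.int64(172)] [ 0.64  -0.291  0.113] [160  99  61]
top 0.52 [np.int64(376), np.int64(181)] [ 0.616 -0.23   0.112] [141 102  79]
top 0.48 [np.int64(176), np.int64(124)] [0.77  0.277 0.031] [ 48 162 162]
top 0.43 [np.int64(424), np.int64(207)] [ 0.555 -0.345  0.115] [164 103  63]
[ 0.14 -0.2  18.45 -0.05  0.2  -0.2 ]
```

View pics/k.png

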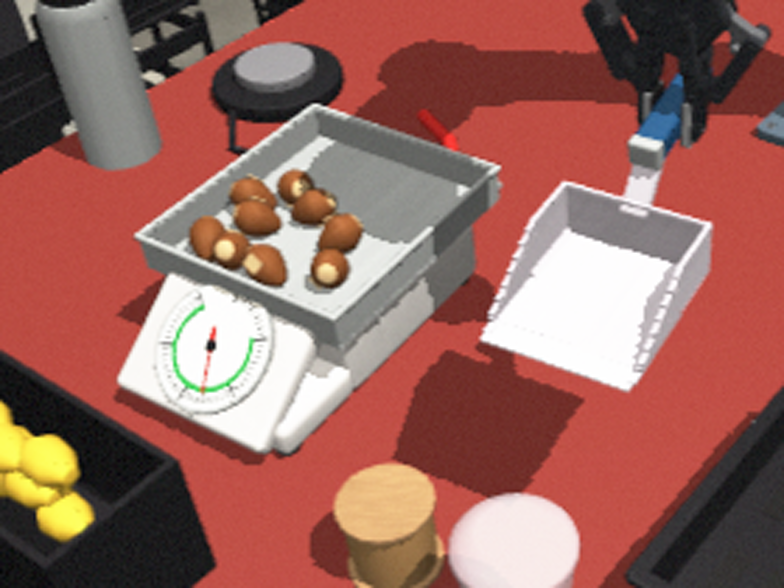

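All nine bulbs lie in the pan at crop (190–360, 170–285), the needle is well into the green (about 250 g), and the scoop is empty. I'll lay it down.

>>> {"api": "servo_tool", "payload": {"steps": [[0, -0.2, 2.5, 0, 0.2, 0], [0, 0, 3, 0, 0, 0], [0, 0, 3, 0, 0, 0], [0, 0, 3, 0, 0, 0], [0, 0, 2.5, 0, 0, 0], [0, 0, 2, 0, 0, 0], [0, 0, 1.2, 0, 0, 0], [0, 0, 0.6, 0, 0, 0], [0, 0, 0.4, 0, 0, 0], [0, 0, 0.15, 0, 0, 0], [0, 0, 0, 0, 0, 0], [0, 0, 0, 0, 0, 0]]}}

```text
t: 35.28
position: [0.4852, 0.0068, 0.0673]
eef_rot: [-3.141, -0.002, 0.146]
contact_force: [-0.1, 0.2, -3.8]
grip_width: 0.0223
finger_force: 120.8
```

```bash
python3 - <<'E'
from h import *
np.set_printoptions(precision=4,suppress=True)
lipstate();print(status.read_state()["position"])
E
```

```text
t 35.2833 lip [0.6704 0.0341 0.0027] head,pitch,roll [ 8.3833 -0.1227  0.0562] q [-0.094   0.5302 -0.0228  2.1178  0.0222  0.4917 -1.5578] F [-0.0893  0.1907 -3.7755]
[0.4852 0.0068 0.0673]
```

Nearly down. I'll lower it 2–3 mm more, release, and rise.

>>> {"api": "servo_tool", "payload": {"steps": [[0, 0, 0.15, 0, 0, 0], [0, 0, 0.1, 0, 0, 0], [0, 0, 0, 0, 0, 0]]}}

```text
t: 35.53
position: [0.485, 0.0067, 0.0647]
eef_rot: [-3.141, -0.002, 0.146]
contact_force: [-2.5, -0.9, 8.0]
grip_width: 0.0219
finger_force: 122.4
```

>>> {"api": "servo_tool", "payload": {"steps": [[0, 0, 0, 0, 0, 0], [0, 0, 0, 0, 0, 0], [0, 0, 0, 0, 0, 0], [0, 0, 0, 0, 0, 0], [0, 0, 0, 0, 0, 0], [0, 0, 0, 0, 0, 0], [0, 0, -2, 0, 0, 0], [0, 0, -3, 0, 0, 0], [0, 0, -3, 0, 0, 0], [0, 0, -3, 0, 0, 0], [0, 0, 0, 0, 0, 0], [0, 0, 0, 0, 0, 0]], "fingers": -1}}

```text
t: 36.53
position: [0.4855, 0.0069, 0.1754]
eef_rot: [-3.141, -0.004, 0.147]
contact_force: [-0.4, -0.3, -0.8]
grip_width: 0.0854
finger_force: 0.0
```

```bash
python3 - <<'E'
from h import *
np.set_printoptions(precision=3,suppress=True)
s=status.read_state();print(s["t"],s["position"],s["contact_force"],s["dq"])
f=grab_frame("top")
P=cloud(f,silhouettes("top","scoop")[0]["region"]);print("scoop z",np.percentile(P[:,2],[2,10,50]),P.min(0),P.max(0))
for n,F in(("top",f),("scene",grab_frame("scene"))):
    for q,z in(("scoop",0),("scoop_lip",0),("scoop_grip",.085),("tumbler",0),("twine",0),("secateurs",0),("pots",0)):
        d=place_of(n,q)[0];print(n,q,round(d["conf"],2),atz(F,[d["position"]],z)[0])
E
```

```text
36.5333 [0.486 0.007 0.175] [-0.398 -0.288 -0.797] [-0.001  0.04  -0.004  0.04   0.003 -0.024  0.001]
scoop z [-0.003 -0.001  0.003] [ 0.527 -0.031 -0.007] [0.679 0.089 0.555]
top scoop 0.94 [0.597 0.026 0.   ]
top scoop_lip 0.88 [0.673 0.043 0.   ]Traceback (most recent call last):
  File "<stdin>", line 8, in <module>
IndexError: list index out of range
```

The scoop is flat on the bench and released, the arm is clear, and every bulb is in the pan.

```bash
python3 -c "
from bench import order;print(order.sign_off())"
```

```text
the job is handed in; nothing more can be done
None
```

I handed the job in at about 36.5 s: all nine bulbs (roughly 250 g by the dial) are in the pan with the needle well into the green, and the scoop is back on the bench, right way up and let go; no pass or fail result came back.

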